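# Load the stone tumbler, bolt its lid with the adjustable wrench and set its speed

### The job

Put every rough stone from the sorting tray into the tumbler's bowl and shut the lid. Lay the adjustable wrench flat on the lid round its hexagon nut, roll the wrench's worm until the jaws are snug on the nut, and tighten the nut clockwise by a sixth of a turn with the wrench, never with the fingers. Then take the wrench off and lay it flat on the bare worktop, and last of all turn the speed selector clockwise exactly three clicks from off.

Things in the scene. Friction and masses are not known exactly. Their poses are not given: they have to be found in the camera images.
- tumbler: vibratory stone tumbler, fixed; origin on the worktop under the bowl's axis, x to the back (hinge side), y left, z up. Grey base 190 (x) x 188 (y) mm, 38 mm high, under a round bowl; on its right a control box 130 x 94 mm centred at (-25, -139) mm, 79 mm high, with the speed selector on top
- bowl (a point): middle of the round bowl's floor, 52 mm above the worktop; axes as the tumbler. Inner radius 71 mm at the floor and 82 mm at the rim, outer 87 mm, rim 37 mm above this point; in its middle stands a blunt cone, 20 mm radius at the foot, 36 mm high
- lid (a joint): hinge of the lid, rad: 0 shut on the rim, about 1.35 to 1.55 at the start (nearly upright). A flat aluminium disc of radius 89 mm, 6 mm thick, hinged at the back of the bowl. The hinge is stiff and stays where it is left; it is pushed down with 2 to 8 N near the tab
- lid_hinge (a point): middle of the lid's hinge line, 94 mm behind the bowl's axis, 92 mm above the worktop, in the plane of the lid's underside. The axes turn with the lid: x from its free edge to the hinge, y along the hinge line, z out of the upper (outer) face, which lies 6 mm above
- lid_tab (a point): outer end of the tab on the lid's free edge (50 mm wide, 6 mm thick, sticks 20 mm out of the disc), 203 mm from the hinge line, at mid thickness; with the lid open it is at the top, 290 mm above the worktop: carry things round in front of it
- nut (a joint): rotation of the captive hex nut on the lid, rad: 0 finger-tight at the start, grows clockwise seen from above; a stiff thread (0.3 N m) holds it wherever it is left, stop at 1.75. A sixth of a turn is 1.05
- nut_center (a point): centre of the hex nut, in the middle of the lid, 5.5 mm above the lid's upper face. Nut 24 mm across flats, 27.7 mm across corners, 11 mm high; two of its flats face its +y and -y, so that it looks the same every 60 degrees. The axes turn with nut and lid
- wrench_mouth (a point): adjustable wrench, loose, 0.43 kg, lies flat, used this way up. Point: middle of a 24 mm nut held snug in the mouth, 7 mm above the underside. x points out of the mouth; fixed jaw's face at y = -12 mm, movable jaw on +y, throat at x = -15, jaws reach x = +13. Head 14 mm thick, x -51 to 15, y -29 to 34 mm. Balance point 43 mm behind: it lies stably on the lid
- wrench_handle (a point): place to grip the handle, at (-83, 12, 0) mm from wrench_mouth, 7 mm above the underside; axes as wrench_mouth. The straight handle starts at (-44, 2) mm and runs 148 mm in the direction (-0.966, 0.259); 21 mm wide, 10 mm thick, its underside 2 mm above the head's
- wrench_worm_top (a point): top of the worm, the knurled roller in the head, at (-30, -1, +8.8) mm from wrench_mouth; axes as wrench_mouth. It lies along y, 18 mm long, radius 7.5 mm, 1.8 mm proud of the head's top. Pressed with 6 to 12 N by a closed fingertip dragged in +x (towards the nut) it rolls and closes the jaw; dragged in -x it opens it
- wrench_worm (a joint): angle of the worm, rad, grows as the jaw opens (0.5 mm of jaw a rad, about 16 to 22 at the start, 7 to 8 when snug); it has 0.02 N m of friction and holds the jaw wherever it is left. It stops turning once the jaw is snug on the nut
- wrench_jaw (a joint): slide of the movable jaw, m: jaw opening = 20 mm + this; 0.004 when snug on the 24 mm nut; about 0.008 to 0.011 at the start. It can be moved only by the worm. After tightening, one stroke back on the worm frees the wrench to be lifted off
- selector (a joint): speed selector, rad: 0 = off, grows clockwise seen from above, one click every 25 degrees (0.436), six clicks in all; three clicks = 1.309. It drops into the nearest click when let go; about 0.05 N m between clicks
- selector_grip (a point): grip of the speed selector on its axis: a bar 40 mm long, 12 mm wide, 18 mm high, this point 9 mm below its top and 95 mm above the worktop. x runs along the bar to its pointer end (white line); black marks on the panel show the clicks, the longest is off
- sorting_tray: dark wooden sorting tray, fixed, 184 x 184 mm, origin under its middle; four square compartments of 86 mm centred at (+-45, +-45) mm, floor 4 mm and walls 18 mm above the worktop, walls 4 mm thick; one stone at most in each at the start
- stone_1_center (a point): rough sand-coloured stone, 20 (x) x 27 (y) x 12 mm, loose, point at its middle, half-way up; all four are alike; absent in some starts
- stone_2_center (a point): rough sand-coloured stone, 20 (x) x 27 (y) x 12 mm, loose, point at its middle, half-way up; all four are alike; absent in some starts
- stone_3_center (a point): rough sand-coloured stone, 20 (x) x 27 (y) x 12 mm, loose, point at its middle, half-way up; all four are alike; absent in some starts
- stone_4_center (a point): rough sand-coloured stone, 20 (x) x 27 (y) x 12 mm, loose, point at its middle, half-way up; all four are alike; absent in some starts
- ring_clamp: turned wooden clamp 114 mm long lying behind the wrench, loose; leave it alone
- sanding_stick: round sanding stick 110 mm long, loose, behind the tumbler; leave it alone

How it is judged:
By the outcome, as a careful person would: the job done as asked, in the order asked, and still so for the second after the job is handed in, with the robot touching nothing.
Of stone_1, stone_2, stone_3, stone_4 only 2 to 4 are there at a start; the rules pass over those that are not, and their reading is None.
At some moment in a run one of stone_1, stone_2, stone_3, stone_4 may be knocked a few centimetres aside while the robot is not near it.
Once in a run the grip may slacken for a moment while it holds something.
It also fails if it takes over 210 s, if anything falls off the work surface, if the arm or the gripper's body presses on something with over 40 N, if the wrist force passes 120 N, or if a joint passes its speed limit or range.

### The arm

A 7-joint arm with a two-finger parallel gripper is mounted at the origin on a cart in front of the work surface, level with it; the furniture and walls round the work are solid. World frame = base frame: x ahead of the robot, y to its left, z up, the work surface at z = 0. Lengths are in m, angles in rad, forces in N, time in s.
With the tool pointing down it reaches from about 0.4 to 0.85 m from the base axis. Payload 4.5 kg.
Tool frame: the origin (TCP) lies at the very end of the fingers, on their centre line; the grasp point (between the pads) lies 19 mm behind it (r.grip_depth is the distance from the TCP to the grasp point, in m); z points along the fingers, x is the direction in which the jaws open and shut, and the axes are right-handed (so a half turn about z gives the same grasp; the last joint's range is limited). The gripper opens to 88 mm and grips with 3 to 60 N. Pads are 18 mm wide; open, the fingers measure 123 mm over their backs; the gripper's body (75 mm by 187 mm) begins 45 mm behind the grasp point.
Start: joints at [-1.176, 0.689, -0.195, 1.565, 0.157, 0.902, -0.215], TCP at [0.221, 0.585, 0.2] pointing down, gripper open.
Joint ranges: [-3.01, 3.01], [-0.46, 2.08], [-1.47, 1.51], [0.13, 2.56], [-1, 4.14], [0.04, 2.09], [-2.66, 2.66]. Speed limits (rad/s): [2.57, 2.57, 3.14, 3.14, 3.14, 3.14, 3.14].

### API

Orientations are given as a unit quaternion [x, y, z, w].
In Python, from plant import r gives the robot as it stands. The module is installed in compiled form; this text tells all that it offers.
- The arm moves only by the shell command python3 -m jog 'ROWS' [FORCE]. ROWS is JSON, a list of rows, each a list of 5 numbers: the shift along the tool's x, y, z in units of 1 m (1.0 is 1 m), then the turn about the tool's z in units of 360 degrees (1.0 is 360 degrees), then the closure, from 0 (fully open) to 1 (shut). In form: [[dx, dy, dz, yaw, fingers], ...]. A call has 1 to 20 rows; each row shifts and turns the commanded pose from where the row before left it, along the tool's axes as they then stand; what a row does not reach is not made up. A row lasts 1/10 s, in which the tool goes at most 50 mm and 8.59 degrees, less where a joint would pass 70% of its speed; a pose out of reach is approached as far as the arm can. A call with a number of a shift or a turn outside -1 to 1 is refused whole. A call with a gripper value outside its range is refused whole. The fingers move at their own pace and stop on an object; FORCE is the grip in N (left out, the last holds). Time passes only in rows, so rows that do not move let the fingers close. It gives the time, the measured TCP pose, the force and the opening at its end, in the units of the state.
- r.get_state(): the state, without advancing time (a new reading comes with each control period).
- r.snapshot(name): name is "scene" or "side" or "wrist"; returns the picture (420x560x3 uint8, red, green, blue); there is no depth.
- r.get_calibration(name): a dict with "mtx" (3x3 intrinsics, pixels), "dist" ([k1, k2, p1, p2, k3] as OpenCV has them; the pictures are not rectified), "R" (3x3) and "t" (3): a world point X has camera coordinates R X + t. Camera axes: x right, y down, z forward; pixel columns grow to the right and rows downward; lengths in m; the calibration is good to about 2 mm. A picture is of the moment at which its call begins: read the wrist's pose just before it. get_calibration takes no time and is no camera call; for the wrist camera it gives the pose at the moment of the call.
- r.finish_job(): hands the job in, once; it reports no verdict.
Trained networks look in the newest picture that a camera, given by its name, has taken for a name from the list of things; names that differ only in an ending like _2 or _b are one class to them, and where a whole thing is asked for, a point or a joint stands for the part that bears it (a point fixed in the world has none). Each returns a list of dicts, best first, with "score" (0 to 1); they miss things now and then, are a little off and sometimes report something else, mostly with a low value. They report only what shows in the picture. A call takes as long as a camera call.
- r.cut_out(thing, camera): "pixels" (420x560 bool, what is visible of it) and "rect" ([left, top, right, bottom] in pixels, round what is visible of it).
The state is a dict: "clock": time; "q": joint angles; "qd": joint speeds; "joint_torque": joint torques, N m; "tool_pos": TCP position; "eef_rot": TCP orientation; "contact_force": force on the tool from outside, world axes, zero at the start; "moment": the same for the moment, N m; "opening": opening from 0.0 (shut) to 1.0 (fully open).
Only numpy, scipy, OpenCV 4.12 (cv2) and the standard library are available. Lean on these libraries where they do the work, as an engineer would, in place of code of your own. Each camera call takes 0.05 s, during which the arm holds its last target.

## Working session

There is one attempt and no reset: what is moved stays moved. The work goes in short steps, Python scripts to look and compute and a shell command to move; the robot and the scene stay as the last step left them, time stands still between calls to the robot, and variables do not carry over. Pictures are saved under pics/ and viewed, and the job is handed in when it is done.

```bash
mkdir -p pics; ls; python3 - <<'E'
from plant import r
import cv2,numpy as np
s=r.get_state();print(s)
for n in("scene","side","wrist"):
    c=r.get_calibration(n);print(n,c)
    cv2.imwrite(f"pics/{n}0.png",r.snapshot(n)[:,:,::-1])
E
```

```text
pics
{'clock': 0.0, 'q': array([-1.17621707,  0.68996428, -0.19448226,  1.56633096,  0.15730184,
        0.90252496, -0.2151019 ]), 'qd': array([-0.00054727,  0.00112125,  0.00010422, -0.00059014,  0.0006905 ,
       -0.00096358, -0.00071348]), 'joint_torque': array([ 4.69509741e-04, -5.27569163e+01, -1.26689382e+00, -1.53424162e+01,
       -5.26992080e-02,  6.74139097e-03,  1.78508903e-04]), 'tool_pos': array([0.22044952, 0.58407872, 0.19952509]), 'eef_rot': array([ 8.22480530e-01,  5.68792523e-01, -7.07367354e-04,  5.86587876e-04]), 'contact_force': array([-0.3005056 ,  0.87987831, -0.15805592]), 'moment': array([-0.02329828,  0.00091206, -0.01735462]), 'opening': 0.996209063164559}
scene {'mtx': array([[530.06764031,   0.        , 279.65814843],
       [  0.        , 530.06764031, 205.04795058],
       [  0.        ,   0.        ,   1.        ]]), 'dist': array([-0.16854813,  0.        ,  0.        ,  0.        ,  0.        ]), 'R': array([[-0.57922239, -0.81499946, -0.01665253],
       [-0.51802802,  0.38378328, -0.76443271],
       [ 0.6294032 , -0.43415006, -0.64448842]]), 't':
[... 254 characters left out ...]
  0.        ,  0.        ,  0.        ]), 'R': array([[-0.98537775,  0.16988547,  0.01302406],
       [ 0.13223637,  0.81072479, -0.57029717],
       [-0.10744413, -0.56023588, -0.8213352 ]]), 't': array([ 0.56147304, -0.05448646,  1.21547112])}
wrist {'mtx': array([[299.18464489,   0.        , 277.94467737],
       [  0.        , 299.18464489, 201.81655022],
       [  0.        ,   0.        ,   1.        ]]), 'dist': array([-0.04181326,  0.        ,  0.        ,  0.        ,  0.        ]), 'R': array([[ 0.35297415,  0.93563008, -0.00236806],
       [ 0.88852076, -0.33440661,  0.31417048],
       [ 0.29315545, -0.11299813, -0.94936363]]), 't': array([-0.62295568, -0.04262564,  0.39159557])}
```

```bash
cat > h.py <<'E'
from plant import r
import cv2,numpy as np
from scipy.spatial.transform import Rotation as R
def cal(n):
    return r.get_calibration(n)
def ray(c,uv):
    uv=np.atleast_2d(np.array(uv,float))
    p=cv2.undistortPoints(uv[:,None],c["mtx"],c["dist"])[:,0]
    d=np.c_[p,np.ones(len(p))]@c["R"]
    o=-c["R"].T@c["t"]
    return o,d
def onplane(c,uv,z):
    o,d=ray(c,uv)
    return o+d*((z-o[2])/d[:,2])[:,None]
def proj(c,X):
    X=np.atleast_2d(np.array(X,float))
    return cv2.projectPoints(X[:,None],cv2.Rodrigues(c["R"])[0],c["t"],c["mtx"],c["dist"])[0][:,0]
def tri(c1,u1,c2,u2):
    o1,d1=ray(c1,u1);o2,d2=ray(c2,u2);d1=d1[0];d2=d2[0]
    A=np.c_[d1,-d2];s=np.linalg.lstsq(A,o2-o1,rcond=None)[0]
    a=o1+d1*s[0];b=o2+d2*s[1]
    return (a+b)/2,np.linalg.norm(a-b)
def save(img,name,crop=None,zoom=1):
    if crop: l,t,rr,b=crop; img=img[t:b,l:rr]
    img=cv2.resize(img,None,fx=zoom,fy=zoom,interpolation=cv2.INTER_CUBIC)
    cv2.imwrite("pics/"+name+".png",np.ascontiguousarray(img[:,:,::-1]))
def st():
    s=r.get_state();
    yaw=R.from_quat(s["eef_rot"]).as_matrix()
    print("t",round(s["clock"],2),"tcp",s["tool_pos"].round(4),"F",s["contact_force"].round(1),"M",s["moment"].round(2),"op",round(s["opening"],3),"xax",np.degrees(np.arctan2(yaw[1,0],yaw[0,0])).round(1),"zax",yaw[:,2].round(3))
    return s
def loc(dx,dy):
    "world delta -> tool axes (tool down)"
    m=R.from_quat(r.get_state()["eef_rot"]).as_matrix()
    return m.T@np.array([dx,dy,0])
E
python3 - <<'E'
from h import *
for n in("scene","side"):
    im=r.snapshot(n); np.save(f"pics/{n}.npy",im); c=cal(n)
    for th,z in [("stone_1_center",.01),("sorting_tray",0.018),("wrench_mouth",.014),("wrench_jaw",.014),("wrench_worm",.016),("tumbler",0.04),("lid",.1),("nut",.1),("selector",.104),("ring_clamp",.01),("sanding_stick",.01)]:
        for d in r.cut_out(th,n)[:5]:
            ys,xs=np.nonzero(d["pixels"])
            if d["score"]<.3 or len(xs)<3: continue
            np.save(f"pics/{n}_{th}.npy",d["pixels"])
            u=[xs.mean(),ys.mean()]
            print(n,th,round(float(d["score"]),2),len(xs),np.round(u,1),np.round(d["rect"]),onplane(c,u,z)[0].round(3))
im=np.load("pics/scene.npy")
save(im,"s_tum",(270,110,510,260),3.3); save(im,"s_tray",(160,210,300,330),5)
im=np.load("pics/side.npy")
save(im,"d_tum",(230,80,390,200),5); save(im,"d_wr",(250,190,410,300),5)
E
```

```text
scene stone_1_center 0.56 34 [194.  290.5] [192. 285. 195. 297.] [0.486 0.339 0.01 ]
scene sorting_tray 0.8 3946 [217.5 290.4] [169. 251. 269. 332.] [0.444 0.292 0.018]
scene sorting_tray 0.67 165 [242.6 194.5] [230. 183. 256. 205.] [0.736 0.03  0.018]
scene wrench_mouth 0.93 545 [265.4 245.5] [246. 222. 281. 277.] [0.511 0.098 0.014]
scene tumbler 0.8 4249 [322.5 190.6] [278. 137. 374. 229.] [ 0.582 -0.164  0.04 ]
scene lid 0.85 688 [303.7 154.6] [290. 138. 321. 169.] [ 0.701 -0.181  0.1  ]
scene lid 0.59 4394 [322.3 190.7] [277. 136. 373. 230.] [ 0.525 -0.114  0.1  ]
scene selector 0.41 784 [303.6 155.3] [285. 140. 324. 169.] [ 0.694 -0.175  0.104]
scene ring_clamp 0.71 186 [223.7 213.1] [201. 207. 239. 215.] [0.704 0.119 0.01 ]
scene sanding_stick 0.66 742 [303.5 154.8] [290. 135. 321. 167.] [ 0.804 -0.26   0.01 ]
scene sanding_stick 0.65 140 [242.8 194.6] [233. 184. 256. 206.] [0.744 0.025 0.01 ]
scene sanding_stick 0.64 34 [214.  312.1] [213. 308. 216. 313.] [0.394 0.332 0.01 ]
side sorting_tray 0.89 2966 [367.1 305.7] [332. 264. 400. 351.] [0.415 0.295 0.018]
side wrench_mouth 0.57 824 [304.2 241.2] [269. 228. 351. 253.] [0.526 0.094 0.014]
side wrench_mouth 0.44 58 [360.3 285.3] [357. 282. 367. 292.] [0.415 0.24  0.014]
side tumbler 0.75 5798 [274.7 151.4] [202.  92. 319. 200.] [ 0.555 -0.206  0.04 ]
side lid 0.68 960 [250.4 127. ] [244.  91. 259. 161.] [ 0.618 -0.257  0.1  ]
side nut 0.53 917 [305.4 241.6] [272. 231. 353. 254.] [0.539 0.144 0.1  ]
side nut 0.31 248 [236.6 259.7] [231. 242. 244. 284.] [0.704 0.166 0.1  ]
side selector 0.56 188 [280.1 116. ] [272. 105. 288. 126.] [ 0.526 -0.284  0.104]
side ring_clamp 0.49 263 [235.8 261.4] [230. 244. 241. 285.] [0.708 0.122 0.01 ]
side sanding_stick 0.61 151 [217.2 232. ] [207. 219. 227. 246.] [0.748 0.027 0.01 ]
side sanding_stick 0.54 63 [376.7 320. ] [372. 317. 381. 324.] [0.4   0.331 0.01 ]
```

```bash
python3 - <<'E'
from h import *
from scipy.optimize import least_squares
cs,cd=cal("scene"),cal("side")
S=lambda x,y:(x/3.3+270,y/3.3+110); D=lambda x,y:(x/5+230,y/5+80)
print(tri(cs,S(198,243),cd,D(246,347)))
obs=[(cs,S(198,245),(0,0,.088)),(cd,D(246,347),(0,0,.088)),(cd,D(342,140),(-.09,-.186,.079)),(cd,D(367,235),(-.09,-.092,.079)),(cd,D(432,520),(-.095,.094,.038)),(cd,D(106,565),(.095,.094,.038)),(cs,S(182,385),(-.095,.094,.038)),(cs,S(58,290),(.095,.094,.038))]
def f(p,full=False):
    c,s=np.cos(p[2]),np.sin(p[2]);e=[]
    for cc,uv,X in obs:
        W=[p[0]+c*X[0]-s*X[1],p[1]+s*X[0]+c*X[1],X[2]]
        e.append(proj(cc,W)[0]-uv)
    return np.ravel(e)
q=least_squares(f,[.57,-.18,0],loss="soft_l1");print(q.x,np.degrees(q.x[2]));print(f(q.x).reshape(-1,2).round(1))
p=q.x;c,s=np.cos(p[2]),np.sin(p[2]);Rz=np.array([[c,-s],[s,c]])
# lid angle: tab end top in side
for cc,uv in[(cd,D(128,50)),(cd,D(90,238))]:
    print(uv)
for th in np.arange(1.2,1.7,.05):
    a=np.array([.094-.203*np.cos(th),0,.092+.203*np.sin(th)]); nn=np.array([.094-.094*np.cos(th)+.0115*np.sin(th),0,.092+.094*np.sin(th)+.0115*np.cos(th)])
    W=lambda a:np.r_[p[:2]+Rz@a[:2],a[2]]
    print(round(th,2),proj(cd,W(a))[0].round(1),proj(cd,W(nn))[0].round(1))
# wrench from side
E2=lambda x,y:(x/5+250,y/5+190)
T=lambda x,y:(x/5+160,y/5+210)
print("wrench side hole",onplane(cd,E2(490,283),.012),"worm",onplane(cd,E2(181,236),.0158),"fixed/mov jaw tips",onplane(cd,[E2(95,222),E2(105,285)],.014),"throat",onplane(cd,[E2(153,222),E2(153,270)],.014))
print("scene hole",onplane(cs,T(582,303),.012),"worm",onplane(cs,T(504,105),.0158),"tips",onplane(cs,[T(492,57),T(436,88)],.014))
print("tray",onplane(cs,[T(317,217),T(536,402),T(47,387)],.018))
print("stones",onplane(cs,[T(300,313),T(406,410),T(172,403),T(272,510)],.01))
E
```

```text
(array([ 0.54894804, -0.16406119,  0.08929056]), np.float64(0.0034104094575465103))
[ 0.54854238 -0.16191758  0.00146089] 0.08370292303729357
[[-0.2 -0.4]
 [ 0.4  1.5]
 [-0.4 -2.3]
 [ 0.8 -0.2]
 [ 2.1 -0.3]
 [-0.1 -0.6]
 [-0.3 -0.2]
 [-2.1 -5.1]]
(255.6, 90.0)
(248.0, 127.6)
1.2 [272.   97.6] [253.1 129. ]
1.25 [268.1  96.9] [251.3 128.9]
1.3 [264.1  96.4] [249.5 128.9]
1.35 [260.  96.] [247.7 128.9]
1.4 [255.9  95.8] [245.9 129. ]
1.45 [251.7  95.8] [244.1 129.2]
1.5 [247.5  95.9] [242.3 129.4]
1.55 [243.3  96.2] [240.5 129.7]
1.6 [239.   96.7] [238.7 130.1]
1.65 [234.8  97.3] [236.9 130.6]
wrench side hole [[0.41648186 0.12769055 0.012     ]] worm [[0.57055443 0.07565733 0.0158    ]] fixed/mov jaw tips [[0.61349174 0.05881639 0.014     ]
 [0.614236   0.09723735 0.014     ]] throat [[0.58336453 0.06375921 0.014     ]
 [0.58827798 0.09246237 0.014     ]]
scene hole [[0.41630981 0.12662616 0.012     ]] worm [[0.56612918 0.07588491 0.0158    ]] tips [[0.60634132 0.05748296 0.014     ]
 [0.60323306 0.09861694 0.014     ]]
tray [[0.55003573 0.21047174 0.018     ]
 [0.36932923 0.18828083 0.018     ]
 [0.52615631 0.38873891 0.018     ]]
stones [[0.50062227 0.25146741 0.01      ]
 [0.41004166 0.24176373 0.01      ]
 [0.48511482 0.3380194  0.01      ]
 [0.39399897 0.33108529 0.01      ]]
```

```bash
python3 - <<'E'
from h import *
cs,cd,cw=cal("scene"),cal("side"),cal("wrist")
for c in(cs,cd,cw): print((-c["R"].T@c["t"]).round(3))
s=st();print(proj(cd,s["tool_pos"]),proj(cs,s["tool_pos"]))
# side lamp disc centre (310,315) at heights -> scene pixels
for z in(.2,.3,.4,.5,.6,.7,.8):
    P=onplane(cd,(312,315),z)[0];print(z,P.round(2),proj(cs,P)[0].round(), "base",proj(cs,onplane(cd,(275,405),z)[0])[0].round())
m=R.from_quat(s["eef_rot"]).as_matrix();o=-cw["R"].T@cw["t"]
print("cam in tool",m.T@(o-s["tool_pos"]),(cw["R"]@m).round(3))
E
```

```text
[-0.384  0.664  1.052]
[0.691 0.63  0.96 ]
[0.143 0.613 0.384]
t 1.35 tcp [0.2206 0.5848 0.2003] F [ 0.3 -0.1 -0. ] M [-0.01 -0.03 -0.01] op 1.003 xax 69.3 zax [-0.  0. -1.]
[[535.5570895  399.75761647]] [[134.75008836 369.08672695]]
0.2 [0.58 0.36 0.2 ] [159. 220.] base [ 90. 223.]
0.3 [0.59 0.4  0.3 ] [136. 191.] base [ 73. 194.]
0.4 [0.61 0.43 0.4 ] [110. 158.] base [ 55. 161.]
0.5 [0.62 0.47 0.5 ] [ 82. 122.] base [ 35. 125.]
0.6 [0.64 0.5  0.6 ] [52. 81.] base [13. 85.]
0.7 [0.65 0.54 0.7 ] [19. 38.] base [-9. 41.]
0.8 [0.67 0.57 0.8 ] [-14.  -9.] base [-32.  -6.]
cam in tool [-0.00082008 -0.08261292 -0.1841    ] [[ 1.     0.     0.001]
 [ 0.     0.949 -0.314]
 [-0.001  0.314  0.949]]
```

```bash
python3 -m jog '[[0,0,0,-0.0192,0],[0,0,0,-0.0192,0],[0,0,0,-0.0191,0],[-0.037,0.025,0,0,0],[-0.037,0.025,0,0,0],[-0.037,0.025,0,0,0],[-0.037,0.025,0,0,0],[-0.037,0.025,0,0,0],[-0.037,0.025,0,0,0],[-0.037,0.025,0,0,0],[-0.037,0.025,0,0,0.4],[0,0,0,0,0.5]]' 20; python3 - <<'E'
from h import *
st(); im=r.snapshot("wrist"); np.save("pics/w1.npy",im); save(im,"w1",None,1.4)
c=cal("wrist")
for d in r.cut_out("stone_1_center","wrist"):
    ys,xs=np.nonzero(d["pixels"]); print(d["score"],len(xs),xs.mean(),ys.mean(),onplane(c,[xs.mean(),ys.mean()],.01)[0].round(4))
E
```

```text
clock: 2.55
tool_pos: [0.4252, 0.2813, 0.2]
eef_rot: [0.711, 0.703, -0.001, 0.002]
contact_force: [0.0, -0.3, -0.3]
opening: 0.845
t 2.55 tcp [0.4252 0.2813 0.2   ] F [ 0.  -0.3 -0.3] M [-0.01 -0.    0.08] op 0.845 xax 89.3 zax [ 0.002 -0.005 -1.   ]
0.73 2529 18.491498616053775 236.79201265322263 [ 0.5143 -0.0862  0.01  ]
0.7 224 320.02232142857144 216.44196428571428 [0.485  0.3403 0.01  ]
```

```bash
cat > stones.py <<'E'
from h import *
def stones(im,c,zc=.011,rx=(.3,.6),ry=(.15,.45)):
    hsv=cv2.cvtColor(im,cv2.COLOR_RGB2HSV)
    m=((hsv[...,0]>8)&(hsv[...,0]<25)&(hsv[...,1]>70)&(hsv[...,2]>140)).astype(np.uint8)
    n,l,s,ce=cv2.connectedComponentsWithStats(m)
    out=[]
    for i in range(1,n):
        if s[i,4]<60: continue
        ys,xs=np.nonzero(l==i)
        P=onplane(c,np.c_[xs,ys],zc)[:,:2].astype(np.float32)
        ct,(w,h),a=cv2.minAreaRect(P)
        if not(rx[0]<ct[0]<rx[1] and ry[0]<ct[1]<ry[1]) or max(w,h)>.06: continue
        la=a if w>h else a+90
        out.append((ct,max(w,h),min(w,h),(la+90)%180-90))
        print(ce[i].round(0),s[i,4],"ctr",np.round(ct,4),"size",round(max(w,h),4),round(min(w,h),4),"long axis deg",round((la+90)%180-90,1))
    return out
E
python3 - <<'E'
from stones import *
im=np.load("pics/w1.npy");c=cal("wrist");stones(im,c)
o=-c["R"].T@c["t"];print(o)
T=lambda *a:[(x/1.4,y/1.4) for x,y in a]
print(onplane(c,T((282,185),(491,157),(498,345),(320,369)),.018)[:,:2].round(4))
print("wrench hole, neck",onplane(c,T((221,233),(191,383)),.012)[:,:2].round(4))
E
```

```text
[318. 148.] 276 ctr [0.3928 0.3366] size 0.0308 0.0175 long axis deg -24.6
[246. 163.] 178 ctr [0.4106 0.248 ] size 0.0258 0.015 long axis deg -38.2
[321. 217.] 241 ctr [0.4842 0.3448] size 0.0316 0.0181 long axis deg -15.4
[256. 229.] 169 ctr [0.5011 0.2567] size 0.0305 0.0136 long axis deg 62.9
[0.33859014 0.28785055 0.38449473]
[[0.3713 0.1955]
 [0.3485 0.3735]
 [0.5241 0.3931]
 [0.55   0.2185]]
wrench hole, neck [[0.414  0.1348]
 [0.5704 0.0828]]
```

```bash
cat > go.py <<'E'
import sys
from h import *
def go(x,y,z,ang=None):
    s=st();m=R.from_quat(s["eef_rot"]).as_matrix()
    a0=np.degrees(np.arctan2(m[1,0],m[0,0]))
    ang=a0 if ang is None else ang
    d=(a0-ang+180)%360-180
    print("yaw total turns %.4f (%.1f deg, %d rows)"%(d/360,d,np.ceil(abs(d)/8.5)))
    a=np.radians(a0-d);D=np.array([x,y])-s["tool_pos"][:2]
    dx=D@[np.cos(a),np.sin(a)];dy=D@[np.sin(a),-np.cos(a)]
    print("after yaw: dx %.4f dy %.4f dz %.4f dist %.3f"%(dx,dy,s["tool_pos"][2]-z,np.hypot(dx,dy)))
if __name__=="__main__": go(*[float(v) for v in sys.argv[1:]])
E
python3 - <<'E'
from stones import *
c=cal("wrist");st();im=r.snapshot("wrist");stones(im,c)
from go import go
go(.393,.331,.1,65.4)
E
```

```text
t 2.65 tcp [0.4215 0.2881 0.2004] F [0.3 0.7 0.5] M [ 0.06 -0.   -0.03] op 0.756 xax 89.9 zax [ 0.  0. -1.]
[312. 152.] 284 ctr [0.3971 0.3307] size 0.0311 0.0179 long axis deg -8.1
[240. 166.] 202 ctr [0.414  0.2397] size 0.0249 0.016 long axis deg -46.2
[314. 220.] 244 ctr [0.4881 0.3364] size 0.0289 0.0201 long axis deg -0.2
[250. 232.] 176 ctr [0.5052 0.2484] size 0.0311 0.014 long axis deg 64.7
[308. 248.] 72 ctr [0.5294 0.3295] size 0.0572 0.0031 long axis deg -83.6
t 2.7 tcp [0.4205 0.2897 0.2005] F [-0.8  0.6  0.8] M [ 0.06  0.05 -0.05] op 0.709 xax 90.0 zax [-0.     0.001 -1.   ]
yaw total turns 0.0684 (24.6 deg, 3 rows)
after yaw: dx 0.0261 dy -0.0422 dz 0.1005 dist 0.050
```

```bash
python3 -m jog '[[0,0,0.01,0.02,0.45],[0,0,0.02,0.02,0.45],[0,0,0.02,0.02,0.45],[0.013,-0.021,0.02,0,0.45],[0.013,-0.021,0.02,0,0.45],[0,0,0.01,0,0.45],[0,0,0,0,0.45],[0,0,0,0,0.45]]' 20; python3 - <<'E'
from stones import *
c=cal("wrist");st();im=r.snapshot("wrist");stones(im,c);save(im,"w2")
E
```

```text
clock: 3.5
tool_pos: [0.3915, 0.3286, 0.1006]
eef_rot: [0.827, 0.562, 0.0, 0.0]
contact_force: [0.6, -0.5, -0.2]
opening: 0.55
t 3.5 tcp [0.3915 0.3286 0.1006] F [ 0.6 -0.5 -0.2] M [0.   0.   0.02] op 0.55 xax 68.5 zax [ 0. -0. -1.]
[283. 203.] 193 ctr [0.4017 0.3277] size 0.0194 0.0115 long axis deg -20.9
[204. 241.] 243 ctr [0.4111 0.2409] size 0.0244 0.0153 long axis deg -34.4
[328. 242.] 155 ctr [0.4595 0.3476] size 0.0495 0.009 long axis deg -83.3
[317. 273.] 266 ctr [0.4868 0.3344] size 0.0327 0.0117 long axis deg -18.7
[249. 308.] 114 ctr [0.5018 0.2501] size 0.028 0.0089 long axis deg 55.7
```

```bash
python3 - <<'E'
from stones import *
c=cal("wrist");p=onplane(c,[[283.5,198]],.011)[0];print(p)
from go import go
go(p[0],p[1],.006)
E
```

```text
[0.39755889 0.33089036 0.011     ]
t 3.55 tcp [0.392  0.3284 0.101 ] F [ 0.4 -0.2  0.9] M [-0.06  0.03 -0.04] op 0.553 xax 68.4 zax [ 0.001  0.    -1.   ]
yaw total turns 0.0000 (0.0 deg, 0 rows)
after yaw: dx 0.0044 dy 0.0043 dz 0.0950 dist 0.006
```

```bash
python3 -m jog '[[0.004,0.004,0.03,0,0.45],[0,0,0.035,0,0.45],[0,0,0.02,0,0.45],[0,0,0.01,0,0.45],[0,0,0,0,0.45],[0,0,0,0,1],[0,0,0,0,1],[0,0,0,0,1],[0,0,0,0,1],[0,0,0,0,1],[0,0,0,0,1]]' 25; python3 - <<'E'
from stones import *
st();im=r.snapshot("wrist");save(im,"w3")
E
```

```text
clock: 4.65
tool_pos: [0.3965, 0.3308, 0.0055]
eef_rot: [0.827, 0.562, 0.0, -0.0]
contact_force: [-0.5, -0.0, 0.6]
opening: 0.033
t 4.65 tcp [0.3965 0.3308 0.0055] F [-0.5 -0.   0.6] M [ 0.    0.05 -0.  ] op 0.033 xax 68.4 zax [ 0.  0. -1.]
```

```bash
python3 - <<'E'
from h import *
c=cal("wrist");s=st();print(proj(c,s["tool_pos"]),onplane(c,[[279,228]],.011))
m=R.from_quat(s["eef_rot"]).as_matrix()
print(m.T@(onplane(c,[[279,228]],.011)[0]-s["tool_pos"]))
E
python3 -m jog '[[0,0,0,0,0.45],[0,0,0,0,0.45],[0,0,0,0,0.45],[0,0,-0.04,0,0.45],[0,0,-0.03,0,0.45],[0,0,0,0,0.45],[0,0,0,0,0.45]]'; python3 - <<'E'
from stones import *
st();im=r.snapshot("wrist");save(im,"w4")
E
```

```text
t 4.7 tcp [0.3964 0.3308 0.0054] F [ 0.7  0.6 -0.4] M [ 0.01 -0.03 -0.1 ] op 0.005 xax 68.4 zax [ 0.  0. -1.]
[[279.31175226 232.48307208]] [[0.39108102 0.3326521  0.011     ]]
[-0.00023086 -0.00567951 -0.00560082]
clock: 5.4
tool_pos: [0.3968, 0.3309, 0.0757]
eef_rot: [0.827, 0.562, 0.001, -0.0]
contact_force: [0.2, 0.1, 0.3]
opening: 0.551
t 5.4 tcp [0.3968 0.3309 0.0757] F [0.2 0.1 0.3] M [-0.02  0.06  0.02] op 0.551 xax 68.4 zax [ 0.001  0.001 -1.   ]
```

```bash
python3 - <<'E'
from h import *
c=cal("wrist");print(onplane(c,[[278.5,203]],.011))
im=r.snapshot("scene");save(im,"s4",(60,180,320,370),3);s=st();print(proj(cal("scene"),s["tool_pos"]))
im=r.snapshot("side");save(im,"d4",(280,200,440,380),4);print(proj(cal("side"),s["tool_pos"]))
E
```

```text
[[0.39651673 0.3297263  0.011     ]]
t 5.5 tcp [0.396  0.3302 0.0745] F [ 0.8  0.5 -0.1] M [0.   0.06 0.04] op 0.551 xax 68.4 zax [-0.001 -0.001 -1.   ]
[[211.61153146 294.53833754]]
[[384.00784396 309.32745419]]
```

```bash
python3 - <<'E'
from h import *
c=cal("scene");s=st();m=R.from_quat(s["eef_rot"]).as_matrix()
for dz in(0,-.01,-.02,-.03,-.035):
    print(dz,[proj(c,s["tool_pos"]+m@np.array([x,0,dz]))[0].round(1) for x in(-.0243,0,.0243)])
E
```

```text
t 5.55 tcp [0.3958 0.3301 0.0743] F [ 0.4 -0.5 -0.8] M [ 0.03  0.03 -0.  ] op 0.551 xax 68.4 zax [-0.001 -0.001 -1.   ]
0 [array([221.6, 292.7]), array([211.7, 294.6]), array([201.7, 296.5])]
-0.01 [array([221.2, 290. ]), array([211.2, 291.9]), array([201.2, 293.8])]
-0.02 [array([220.8, 287.2]), array([210.8, 289.2]), array([200.7, 291.1])]
-0.03 [array([220.4, 284.5]), array([210.3, 286.4]), array([200.2, 288.3])]
-0.035 [array([220.2, 283.1]), array([210.1, 285. ]), array([199.9, 286.9])]
```

```bash
python3 -m jog '[[0,0,0.03,0,0.45],[0,0,0.03,0,0.45],[0,0,0.01,0,0.45],[0,0,0.005,0,0.45],[0,0,0,0,0.45]]' | grep -v rot;  python3 -m jog '[[0,0,0.004,0,0.45],[0,0,0.0,0,0.45]]' | grep -v rot;python3 -m jog '[[0,0,0.004,0,0.45],[0,0,0.0,0,0.45]]' | grep -v rot
```

```text
clock: 6.05
tool_pos: [0.3962, 0.3305, -0.0]
contact_force: [-0.0, 0.5, 0.1]
opening: 0.548
clock: 6.25
tool_pos: [0.3968, 0.3311, -0.0032]
contact_force: [-0.2, 0.6, -0.4]
opening: 0.554
clock: 6.45
tool_pos: [0.3965, 0.3308, -0.0076]
contact_force: [-0.6, 0.7, -0.2]
opening: 0.55
```

```bash
for i in 1; do python3 -m jog '[[0,0,0.004,0,0.45],[0,0,0.0,0,0.45]]' | grep -v rot; python3 -m jog '[[0,0,0.004,0,0.45],[0,0,0.0,0,0.45]]' | grep -v rot;python3 -m jog '[[0,0,0.002,0,0.45],[0,0,0.0,0,0.45]]' | grep -v rot; done; python3 - <<'E'
from h import *
im=r.snapshot("scene");save(im,"s5",(140,220,320,340),4);im=r.snapshot("wrist");save(im,"w5")
E
```

```text
clock: 6.65
tool_pos: [0.3964, 0.3307, -0.012]
contact_force: [-0.3, -0.5, -0.8]
opening: 0.55
clock: 6.85
tool_pos: [0.3963, 0.3306, -0.0161]
contact_force: [0.2, -0.4, 0.0]
opening: 0.548
clock: 7.05
tool_pos: [0.3964, 0.3307, -0.0179]
contact_force: [-0.3, -0.4, 0.1]
opening: 0.551
```

```bash
python3 -m jog '[[0,0,0.004,0,0.45],[0,0,0.0,0,0.45]]' | grep -v rot; python3 -m jog '[[0,0,0.002,0,0.45],[0,0,0.0,0,0.45]]' | grep -v rot;python3 -m jog '[[0,0,0.002,0,0.45],[0,0,0.0,0,0.45]]' | grep -v rot;  python3 - <<'E'
from h import *
c=cal("wrist");s=st();print(onplane(c,[[279.5,250]],.011))
E
```

```text
clock: 7.35
tool_pos: [0.3963, 0.3306, -0.0221]
contact_force: [-0.5, 0.4, -0.3]
opening: 0.548
clock: 7.55
tool_pos: [0.3964, 0.3307, -0.0239]
contact_force: [-0.9, -0.0, -0.4]
opening: 0.551
clock: 7.75
tool_pos: [0.3964, 0.3307, -0.0259]
contact_force: [-0.6, -0.2, -0.5]
opening: 0.551
t 7.75 tcp [ 0.3964  0.3307 -0.0259] F [-0.6 -0.2 -0.5] M [0.01 0.01 0.1 ] op 0.551 xax 68.4 zax [-0. -0. -1.]
[[0.39072149 0.33284293 0.011     ]]
```

```bash
python3 -m jog '[[0,0,0,0,1],[0,0,0,0,1],[0,0,0,0,1],[0,0,0,0,1],[0,0,0,0,1],[0,0,0,0,1]]' 25| grep -v rot;  python3 - <<'E'
from h import *
im=r.snapshot("wrist");save(im,"w6")
E
```

```text
clock: 8.35
tool_pos: [0.3966, 0.3312, -0.0254]
contact_force: [-1.0, -0.1, 6.3]
opening: 0.058
```

```bash
python3 -m jog '[[0,0,0,0,0.45],[0,0,0,0,0.45],[0,0,0,0,0.45],[0,0,0,0,0.45],[0,0,0.002,0,0.45],[0,0,0.0,0,0.45]]' | grep -v rot; python3 -m jog '[[0,0,0.002,0,0.45],[0,0,0.0,0,0.45]]' | grep -v rot;python3 -m jog '[[0,0,0.002,0,0.45],[0,0,0.0,0,0.45]]' | grep -v rot;python3 - <<'E'
from h import *
im=r.snapshot("wrist");save(im,"w7")
E
```

```text
clock: 9.0
tool_pos: [0.3963, 0.3306, -0.028]
contact_force: [-0.3, -0.3, -0.4]
opening: 0.546
clock: 9.2
tool_pos: [0.3964, 0.3305, -0.0299]
contact_force: [0.8, -0.4, 0.2]
opening: 0.548
clock: 9.4
tool_pos: [0.3965, 0.3305, -0.0319]
contact_force: [-0.2, -1.1, 0.6]
opening: 0.548
```

```bash
python3 -m jog '[[-0.003,0,0.002,0,0.45],[0,0,0.0,0,0.45]]' | grep -v rot; python3 -m jog '[[0,0,0.002,0,0.45],[0,0,0.0,0,0.45]]' | grep -v rot;python3 -m jog '[[0,0,0.002,0,0.45],[0,0,0.0,0,0.45]]' | grep -v rot
```

```text
clock: 9.65
tool_pos: [0.3951, 0.3278, -0.0338]
contact_force: [0.8, -0.0, -0.4]
opening: 0.546
clock: 9.85
tool_pos: [0.3953, 0.3278, -0.034]
contact_force: [-2.0, -1.3, 19.0]
opening: 0.549
clock: 10.05
tool_pos: [0.3953, 0.3279, -0.034]
contact_force: [-4.7, -3.0, 39.2]
opening: 0.554
```

```bash
python3 -m jog '[[0,0,-0.005,0,0.45],[0,0,0,0,0.45],[0,0,0,0,1],[0,0,0,0,1],[0,0,0,0,1],[0,0,0,0,1],[0,0,0,0,1],[0,0,0,0,1]]' 25| grep -v rot;  python3 - <<'E'
from h import *
im=r.snapshot("wrist");save(im,"w8")
E
```

```text
clock: 10.85
tool_pos: [0.3953, 0.3279, -0.0328]
contact_force: [-0.1, -0.5, -0.6]
opening: 0.159
```

```bash
python3 -m jog '[[0,0,-0.04,0,1],[0,0,-0.05,-0.02,1],[0,0,-0.04,-0.02,1],[0,0,0,-0.02,1],[-0.0445,0.0098,0,0,1],[-0.0445,0.0098,0,0,1],[-0.0445,0.0098,0,0,1],[-0.0445,0.0098,0,0,1],[-0.0445,0.0098,0,0,1],[-0.0445,0.0098,0,0,1],[-0.0445,0.0098,0,0,1],[-0.0445,0.0098,0,0,1],[-0.0445,0.0098,0,0,1],[-0.0445,0.0098,0,0,1],[-0.0445,0.0098,0,0,1],[0,0,0,0,1],[0,0,0,0,1]]' 25;  python3 - <<'E'
from h import *
st();im=r.snapshot("wrist");save(im,"w9");im=r.snapshot("side");save(im,"d9",(190,60,390,210),4)
E
```

```text
clock: 12.6
tool_pos: [0.503, -0.1628, 0.097]
eef_rot: [0.708, 0.706, -0.0, -0.0]
contact_force: [0.7, 0.0, -0.9]
opening: 0.164
t 12.6 tcp [ 0.503  -0.1628  0.097 ] F [ 0.7  0.  -0.9] M [ 0.05 -0.03  0.01] op 0.164 xax 89.8 zax [-0.  0. -1.]
```

```bash
python3 -m jog '[[0.006,0,0.02,0,1],[0.006,0,0.02,0,1],[0,0,0.005,0,1],[0,0,0,0,1],[0,0,0,0,0.6],[0,0,0,0,0.45],[0,0,-0.04,0,0.45],[0.04,-0.003,-0.02,0,0.45],[0.048,-0.01,0,0,0.45],[0.048,-0.01,0,0,0.45],[0.048,-0.01,0,0,0.45],[0.048,-0.01,0,0,0.45],[0.048,-0.01,0,0,0.45],[0.048,-0.01,0,0,0.45],[0.048,-0.01,0,0,0.45],[0.033,-0.01,0,0,0.45],[0,0,0,0,0.45],[0,0,0,0,0.45],[0,0,0,0,0.45]]' 25;  python3 - <<'E'
from stones import *
from go import go
c=cal("wrist");st();im=r.snapshot("wrist");save(im,"w10");stones(im,c)
go(.41,.24,.02,52)
im=r.snapshot("side");save(im,"d10",(190,60,390,210),4)
E
```

```text
clock: 14.6
tool_pos: [0.4208, 0.2576, 0.1125]
eef_rot: [0.708, 0.706, -0.0, 0.001]
contact_force: [-0.5, -0.3, 0.1]
opening: 0.55
t 14.6 tcp [0.4208 0.2576 0.1125] F [-0.5 -0.3  0.1] M [ 0.04 -0.01  0.02] op 0.55 xax 89.9 zax [ 0.    -0.001 -1.   ]
[255. 161.] 69 ctr [0.391  0.2348] size 0.0098 0.0077 long axis deg -1.2
[253. 189.] 457 ctr [0.4246 0.2278] size 0.0582 0.0252 long axis deg -53.8
[363. 246.] 343 ctr [0.4803 0.3509] size 0.0408 0.0239 long axis deg -74.4
[375. 257.] 128 ctr [0.4949 0.3595] size 0.0292 0.0069 long axis deg -83.9
[377. 272.] 110 ctr [0.5134 0.366 ] size 0.0207 0.0087 long axis deg -81.1
[318. 281.] 99 ctr [0.5241 0.3021] size 0.0194 0.0089 long axis deg 2.3
t 14.65 tcp [0.4209 0.2574 0.1125] F [-0.7 -0.4 -0.3] M [ 0.03 -0.01 -0.01] op 0.55 xax 89.9 zax [ 0.    -0.001 -1.   ]
yaw total turns 0.1052 (37.9 deg, 5 rows)
after yaw: dx -0.0204 dy 0.0021 dz 0.0925 dist 0.021
```

```bash
python3 - <<'E'
from h import *
from go import go
c=cal("wrist");p=onplane(c,[[260.5,182]],.011)[0];print(p)
go(p[0]-.001,p[1],-.0325,55)
E
```

```text
[0.41187624 0.23959013 0.011     ]
t 14.7 tcp [0.4209 0.2575 0.1124] F [ 0.  -0.1  1. ] M [ 0.   -0.02 -0.09] op 0.551 xax 89.9 zax [ 0.    -0.001 -1.   ]
yaw total turns 0.0968 (34.9 deg, 5 rows)
after yaw: dx -0.0205 dy 0.0021 dz 0.1449 dist 0.021
```

```bash
python3 -m jog '[[0,0,0.01,0.0194,0.52],[0,0,0.015,0.0194,0.52],[0,0,0.015,0.0194,0.52],[0,0,0.015,0.0194,0.52],[0,0,0.015,0.0192,0.52],[-0.0205,0.002,0.02,0,0.52],[0,0,0.02,0,0.52],[0,0,0.02,0,0.52],[0,0,0.01,0,0.52],[0,0,0.0045,0,0.52],[0,0,0,0,0.52]]'; python3 -m jog '[[0,0,0,0,1],[0,0,0,0,1],[0,0,0,0,1],[0,0,0,0,1],[0,0,0,0,1]]' 25|grep -v rot;  python3 - <<'E'
from h import *
im=r.snapshot("wrist");save(im,"w11")
E
```

```text
clock: 15.8
tool_pos: [0.4103, 0.2411, -0.0323]
eef_rot: [0.886, 0.463, -0.0, 0.0]
contact_force: [-0.7, -1.2, -0.3]
opening: 0.481
clock: 16.3
tool_pos: [0.4102, 0.2415, -0.0318]
contact_force: [-0.6, -1.8, 3.1]
opening: 0.151
```

```bash
python3 -m jog '[[0,0,-0.04,0,1],[0,0,-0.04,-0.0194,1],[0,0,-0.04,-0.0194,1],[0,0,-0.01,-0.0194,1],[0,0,0,-0.0194,1],[0,0,0,-0.0192,1],[-0.044,0.0105,0,0,1],[-0.044,0.0105,0,0,1],[-0.044,0.0105,0,0,1],[-0.044,0.0105,0,0,1],[-0.044,0.0105,0,0,1],[-0.044,0.0105,0,0,1],[-0.044,0.0105,0,0,1],[-0.044,0.0105,0,0,1],[-0.03,0.0105,0,0,1],[0,0,0,0,1],[0,0,0,0,1]]' 25|grep -v rot; python3 - <<'E'
from h import *
st();im=r.snapshot("wrist");save(im,"w12")
E
```

```text
clock: 18.05
tool_pos: [0.5045, -0.1409, 0.0975]
contact_force: [-0.9, 0.5, 0.5]
opening: 0.15
t 18.05 tcp [ 0.5045 -0.1409  0.0975] F [-0.9  0.5  0.5] M [0.08 0.03 0.03] op 0.15 xax 89.9 zax [-0.     0.001 -1.   ]
```

```bash
python3 -m jog '[[0.005,0.005,0.02,0,1],[0.004,0.005,0.02,0,1],[0,0,0.005,0,1],[0,0,0,0,1],[0,0,0,0,0.65],[0,0,0,0,0.65],[0,0,-0.04,0,0.52],[0.03,-0.003,-0.02,0,0.52],[0.045,-0.008,0,0,0.52],[0.045,-0.008,0,0,0.52],[0.045,-0.008,0,0,0.52],[0.045,-0.008,0,0,0.52],[0.045,-0.008,0,0,0.52],[0.045,-0.008,0,0,0.52],[0.045,-0.008,0,0,0.52],[0.033,-0.01,0,0,0.52],[0,0,0,0,0.52],[0,0,0,0,0.52],[0,0,0,0,0.52]]' 25;  python3 - <<'E'
from h import *
c=cal("wrist");st();im=r.snapshot("wrist");save(im,"w13")
im=r.snapshot("side");save(im,"d13",(190,60,390,210),4)
E
```

```text
clock: 20.0
tool_pos: [0.4461, 0.2446, 0.113]
eef_rot: [0.708, 0.707, -0.0, 0.001]
contact_force: [-0.6, 0.1, 0.3]
opening: 0.48
t 20.0 tcp [0.4461 0.2446 0.113 ] F [-0.6  0.1  0.3] M [-0.02  0.01 -0.06] op 0.48 xax 89.9 zax [ 0.    -0.001 -1.   ]
```

```bash
python3 - <<'E'
from h import *
from go import go
c=cal("wrist");p=onplane(c,[[367,230],[254,233]],.011);print(p)
go(p[0][0]-.001,p[0][1],-.0325,62)
E
```

```text
[[0.48909891 0.33650495 0.011     ]
 [0.4922097  0.21863024 0.011     ]]
t 20.1 tcp [0.4463 0.2445 0.1129] F [-0.8  0.7 -0.4] M [ 0.05  0.03 -0.01] op 0.48 xax 89.9 zax [ 0.    -0.001 -1.   ]
yaw total turns 0.0774 (27.9 deg, 4 rows)
after yaw: dx 0.1008 dy -0.0062 dz 0.1454 dist 0.101
```

```bash
python3 -m jog '[[0,0,0.01,0.0194,0.52],[0,0,0.01,0.0194,0.52],[0,0,0.01,0.0194,0.52],[0,0,0.01,0.0192,0.52],[0.034,-0.002,0.005,0,0.52],[0.034,-0.002,0.01,0,0.52],[0.033,-0.002,0.01,0,0.52],[0,0,0.02,0,0.52],[0,0,0,0,0.52],[0,0,0,0,0.52]]'; python3 - <<'E'
from h import *
st();im=r.snapshot("wrist");save(im,"w14")
E
```

```text
clock: 21.1
tool_pos: [0.4875, 0.3365, 0.0276]
eef_rot: [0.857, 0.515, -0.001, 0.001]
contact_force: [1.0, 0.5, 0.4]
opening: 0.483
t 21.1 tcp [0.4875 0.3365 0.0276] F [1.  0.5 0.4] M [-0.07 -0.01  0.05] op 0.483 xax 62.1 zax [-0.001 -0.002 -1.   ]
```

```bash
python3 -m jog '[[0,0,0.025,0,0.52],[0,0,0.02,0,0.52],[0,0,0.01,0,0.52],[0,0,0.005,0,0.52],[0,0,0,0,0.52]]'|grep -v rot; python3 -m jog '[[0,0,0,0,1],[0,0,0,0,1],[0,0,0,0,1],[0,0,0,0,1],[0,0,0,0,1]]' 25|grep -v rot
```

```text
clock: 21.65
tool_pos: [0.4876, 0.3384, -0.0319]
contact_force: [0.2, -0.7, 1.0]
opening: 0.478
clock: 22.15
tool_pos: [0.4878, 0.3391, -0.0317]
contact_force: [-0.4, 0.2, 2.4]
opening: 0.16
```

```bash
python3 -m jog '[[0,0,-0.04,0,1],[0,0,-0.05,-0.0194,1],[0,0,-0.04,-0.0194,1],[0,0,0,-0.0194,1],[-0.044,0.002,0,-0.0192,1],[-0.044,0.0025,0,0,1],[-0.044,0.0025,0,0,1],[-0.044,0.0025,0,0,1],[-0.044,0.0025,0,0,1],[-0.044,0.0025,0,0,1],[-0.044,0.0025,0,0,1],[-0.044,0.0025,0,0,1],[-0.044,0.0025,0,0,1],[-0.044,0.0025,0,0,1],[-0.044,0.0025,0,0,1],[-0.044,0.0025,0,0,1],[0,0,0,0,1],[0,0,0,0,1]]' 25|grep -v rot; python3 - <<'E'
from h import *
st();im=r.snapshot("wrist");save(im,"w15")
E
```

```text
clock: 23.95
tool_pos: [0.5114, -0.1906, 0.0975]
contact_force: [0.3, 0.1, -0.1]
opening: 0.156
t 23.95 tcp [ 0.5114 -0.1906  0.0975] F [ 0.3  0.1 -0.1] M [ 0.09 -0.01 -0.03] op 0.156 xax 89.8 zax [-0.  0. -1.]
```

```bash
python3 -m jog '[[0.008,0.003,0,0,1],[0,0,0.015,0,1],[0,0,0.02,0,1],[0,0,0,0,1],[0,0,0,0,0.65],[0,0,0,0,0.65],[0,0,-0.04,0,0.6],[0.03,-0.003,-0.02,0,0.6],[0.045,-0.008,0,0,0.6],[0.045,-0.008,0,0,0.6],[0.045,-0.008,0,0,0.6],[0.045,-0.008,0,0,0.6],[0.045,-0.008,0,0,0.6],[0.045,-0.008,0,0,0.6],[0.045,-0.008,0,0,0.6],[0.033,-0.005,0,0,0.6],[0,0,0,0,0.6],[0,0,0,0,0.6],[0,0,0,0,0.6]]' 25;  python3 - <<'E'
from h import *
c=cal("wrist");st();im=r.snapshot("wrist");save(im,"w16")
im=r.snapshot("side");save(im,"d16",(190,60,390,210),4)
E
```

```text
clock: 25.9
tool_pos: [0.4511, 0.1952, 0.1231]
eef_rot: [0.708, 0.707, -0.0, 0.001]
contact_force: [0.5, -0.2, 0.2]
opening: 0.404
t 25.9 tcp [0.4511 0.1952 0.1231] F [ 0.5 -0.2  0.2] M [0.04 0.   0.  ] op 0.404 xax 89.9 zax [ 0.    -0.001 -1.   ]
```

```bash
python3 - <<'E'
from h import *
from go import go
c=cal("wrist");p=onplane(c,[[300.5,226.5]],.011)[0];print(p, onplane(c,[[270,107],[290,277],[285,226]],.018));print(r.get_state()["q"].round(2))
go(p[0]-.001,p[1]+.001,-.0325,7)
E
```

```text
[0.49406982 0.21822934 0.011     ] [[0.37150814 0.18699193 0.018     ]
 [0.55200128 0.20735742 0.018     ]
 [0.49050024 0.20145385 0.018     ]]
[-0.23  0.67 -0.43  2.03  0.52  0.55  0.54]
t 26.0 tcp [0.4512 0.1949 0.1229] F [-0.4  0.1 -0.2] M [ 0.02  0.05 -0.01] op 0.402 xax 89.9 zax [ 0.    -0.001 -1.   ]
yaw total turns 0.2302 (82.9 deg, 10 rows)
after yaw: dx 0.0446 dy -0.0190 dz 0.1554 dist 0.048
```

```bash
python3 -m jog '[[0,0,0,0.023,0.55],[0,0,0,0.023,0.55],[0,0,0,0.023,0.55],[0,0,0,0.023,0.55],[0,0,0,0.023,0.55],[0,0,0,0.023,0.55],[0,0,0.01,0.023,0.55],[0,0,0.01,0.023,0.55],[0,0,0.01,0.023,0.55],[0,0,0.01,0.023,0.55],[0.022,-0.0095,0.015,0,0.55],[0.022,-0.0095,0.02,0,0.55],[0,0,0.02,0,0.55],[0,0,0,0,0.55],[0,0,0,0,0.55]]'|grep -v rot; python3 - <<'E'
from h import *
st();im=r.snapshot("wrist");save(im,"w17")
E
```

```text
clock: 27.5
tool_pos: [0.4916, 0.2198, 0.0279]
contact_force: [-0.5, -0.6, 0.3]
opening: 0.451
t 27.5 tcp [0.4916 0.2198 0.0279] F [-0.5 -0.6  0.3] M [-0.05  0.11  0.05] op 0.451 xax 7.1 zax [-0.001 -0.001 -1.   ]
```

```bash
python3 - <<'E'
from h import *
from go import go
c=cal("wrist");p=onplane(c,[[281.5,223]],.011)[0];print(p)
go(p[0],p[1],-.0325)
print(onplane(c,[[240,215],[240,180],[280,247]],.018))
E
```

```text
[0.49349387 0.21874331 0.011     ]
t 27.55 tcp [0.4919 0.2201 0.0284] F [-0.2  0.2 -0.2] M [-0.05  0.05  0.03] op 0.452 xax 7.2 zax [-0. -0. -1.]
yaw total turns 0.0000 (0.0 deg, 0 rows)
after yaw: dx 0.0014 dy 0.0016 dz 0.0609 dist 0.002
[[0.46363859 0.2239435  0.018     ]
 [0.46150889 0.24891567 0.018     ]
 [0.4943717  0.20291547 0.018     ]]
```

```bash
python3 - <<'E'
from go import go
go(.502,.2355,-.0325)
E
```

```text
t 27.55 tcp [0.4919 0.2201 0.0284] F [-0.2  0.2 -0.2] M [-0.05  0.05  0.03] op 0.452 xax 7.2 zax [-0. -0. -1.]
yaw total turns 0.0000 (0.0 deg, 0 rows)
after yaw: dx 0.0119 dy -0.0140 dz 0.0609 dist 0.018
```

```bash
python3 -m jog '[[0.012,-0.014,0,0,0.65],[0,0,0.02,0,0.65],[0,0,0.02,0,0.65],[0,0,0,0,0.65],[0,0,0,0,0.65]]'|grep -v rot; python3 -m jog '[[0,0,0.01,0,0.65],[0,0,0.007,0,0.65],[0,0,0,0,0.65]]'|grep -v rot; python3 - <<'E'
from h import *
st();im=r.snapshot("wrist");save(im,"w18")
E
```

```text
clock: 28.05
tool_pos: [0.5023, 0.2362, -0.0112]
contact_force: [0.5, -0.7, 0.2]
opening: 0.351
clock: 28.35
tool_pos: [0.5017, 0.2362, -0.0298]
contact_force: [0.9, -0.5, -0.7]
opening: 0.353
t 28.35 tcp [ 0.5017  0.2362 -0.0298] F [ 0.9 -0.5 -0.7] M [-0.04  0.04  0.02] op 0.353 xax 7.2 zax [-0.001 -0.    -1.   ]
```

```bash
python3 -m jog '[[0.003,0,0.0,0,0.65],[0.003,0,0,0,0.65],[0.003,0,0,0,0.65],[0.003,0,0,0,0.65],[0,0,0,0,0.65]]'|grep -v rot; python3 - <<'E'
from h import *
st();im=r.snapshot("wrist");save(im,"w19")
E
```

```text
clock: 28.9
tool_pos: [0.5149, 0.2381, -0.029]
contact_force: [0.1, 1.0, 0.2]
opening: 0.347
t 28.9 tcp [ 0.5149  0.2381 -0.029 ] F [0.1 1.  0.2] M [-0.08  0.05  0.01] op 0.347 xax 7.2 zax [ 0.001  0.    -1.   ]
```

```bash
python3 -m jog '[[0,0,-0.03,0,0.55],[0,0,-0.03,0,0.55],[0,0,0,0,0.55],[0,0,0,0,0.55]]'|grep -v rot; python3 - <<'E'
from h import *
st();im=r.snapshot("wrist");save(im,"w20")
E
```

```text
clock: 29.35
tool_pos: [0.5143, 0.2381, 0.0312]
contact_force: [-0.6, 0.2, -0.8]
opening: 0.453
t 29.35 tcp [0.5143 0.2381 0.0312] F [-0.6  0.2 -0.8] M [-0.06  0.06 -0.04] op 0.453 xax 7.2 zax [ 0.001  0.001 -1.   ]
```

```bash
python3 - <<'E'
from h import *
c=cal("wrist");st()
print(onplane(c,[[236,249],[253,242],[270,234]],.010).round(4));print(onplane(c,[[207,240],[326,240],[270,257],[270,267]],.018).round(4))
im=r.snapshot("wrist");save(im,"w20z",(180,200,380,280),4)
E
```

```text
t 29.4 tcp [0.5136 0.2379 0.0305] F [-1.3 -0.5 -0.4] M [-0.03  0.1  -0.02] op 0.449 xax 7.2 zax [-0.001 -0.    -1.   ]
[[0.4837 0.2096 0.01  ]
 [0.496  0.2172 0.01  ]
 [0.508  0.2253 0.01  ]]
[[0.463  0.2184 0.018 ]
 [0.5485 0.2294 0.018 ]
 [0.5099 0.2105 0.018 ]
 [0.5109 0.2022 0.018 ]]
```

```bash
python3 - <<'E'
from go import go
go(.498,.2195,-.0195)
E
python3 -m jog '[[0,0,0,0,1],[0,0,0,0,1],[0,0,0,0,1],[0,0,0,0,1],[0,0,0,0,1]]' 25|grep open
```

```text
t 29.45 tcp [0.5133 0.2377 0.03  ] F [-0.4 -0.4  0.5] M [-0.05  0.06  0.01] op 0.453 xax 7.2 zax [-0.001 -0.001 -1.   ]
yaw total turns 0.0000 (0.0 deg, 0 rows)
after yaw: dx -0.0174 dy 0.0161 dz 0.0495 dist 0.024
opening: 0.02
```

```bash
python3 -m jog '[[-0.0174,0.016,0,0,1],[0,0,0.03,0,1],[0,0,0.015,0,1],[0,0,0.004,0,1],[0,0,0,0,1]]'|grep -v rot; python3 -m jog '[[0,0,0.002,0,1],[0,0,0,0,1]]'|grep -v rot;python3 -m jog '[[0,0,0.001,0,1],[0,0,0,0,1]]'|grep -v rot
```

```text
clock: 30.45
tool_pos: [0.4987, 0.2203, -0.0187]
contact_force: [0.6, -0.9, 0.3]
opening: 0.007
clock: 30.65
tool_pos: [0.4993, 0.2204, -0.0197]
contact_force: [0.8, 0.1, 0.7]
opening: 0.009
clock: 30.85
tool_pos: [0.4991, 0.2201, -0.0209]
contact_force: [-0.2, 0.6, 0.2]
opening: 0.004
```

```bash
python3 -m jog '[[0,0,0.0015,0,1],[0,0,0,0,1]]'|grep -v rot;python3 -m jog '[[0,0,0.001,0,1],[0,0,0,0,1]]'|grep -v rot
```

```text
clock: 31.05
tool_pos: [0.4991, 0.2201, -0.0223]
contact_force: [0.0, 0.2, 4.8]
opening: 0.01
clock: 31.25
tool_pos: [0.4992, 0.2203, -0.0227]
contact_force: [-1.4, 0.1, 10.2]
opening: 0.004
```

```bash
python3 -m jog '[[0.001,-0.003,0,0,1],[0.001,-0.003,0,0,1],[0.001,-0.003,0,0,1],[0.001,-0.003,0,0,1],[0.001,-0.003,0,0,1],[0.001,-0.003,0,0,1],[0.001,-0.003,0,0,1],[0,0,0,0,1]]'|grep -v rot;python3 -m jog '[[0,0,-0.03,0,0.55],[0,0,-0.025,0,0.55],[0,0.015,0,0,0.55],[0,0,0,0,0.55],[0,0,0,0,0.55]]'|grep -v rot; python3 - <<'E'
from h import *
st();im=r.snapshot("wrist");save(im,"w21")
E
```

```text
clock: 32.05
tool_pos: [0.5033, 0.2425, -0.0237]
contact_force: [-0.9, 0.4, 0.5]
opening: 0.001
clock: 32.55
tool_pos: [0.5046, 0.2256, 0.0304]
contact_force: [0.1, -0.4, 0.0]
opening: 0.435
t 32.55 tcp [0.5046 0.2256 0.0304] F [ 0.1 -0.4  0. ] M [-0.03  0.03  0.01] op 0.435 xax 7.1 zax [-0.001 -0.001 -1.   ]
```

```bash
python3 - <<'E'
from h import *
from go import go
c=cal("wrist")
p=onplane(c,[[264,214]],.011)[0];print(p)
go(p[0],p[1]+.002,-.0215)
E
python3 -m jog '[[0,0,0,0,1],[0,0,0,0,1],[0,0,0,0,1],[0,0,0,0,1],[0,0,0,0,1]]' 25|grep open
```

```text
[0.49254686 0.22953129 0.011     ]
t 32.6 tcp [0.5044 0.2263 0.0303] F [-0.   0.4  0.3] M [-0.08  0.05 -0.05] op 0.451 xax 7.2 zax [-0.002 -0.001 -1.   ]
yaw total turns 0.0000 (0.0 deg, 0 rows)
after yaw: dx -0.0111 dy -0.0067 dz 0.0518 dist 0.013
opening: 0.019
```

```bash
python3 -m jog '[[-0.011,-0.0065,0,0,1],[0,0,0.03,0,1],[0,0,0.018,0,1],[0,0,0.004,0,1],[0,0,0.001,0,1],[0,0,0,0,1]]'|grep -v rot; python3 -m jog '[[0,0,0.001,0,1],[0,0,0,0,1]]'|grep -v rot
```

```text
clock: 33.7
tool_pos: [0.4921, 0.2324, -0.0192]
contact_force: [-3.6, -2.3, 24.5]
opening: 0.006
clock: 33.9
tool_pos: [0.4921, 0.2323, -0.0195]
contact_force: [-4.9, -1.4, 30.4]
opening: 0.006
```

```bash
python3 -m jog '[[0,0,-0.0018,0,1],[0,0,0,0,1]]'|grep -v rot; python3 -m jog '[[0.0025,-0.003,0.0002,0,1],[0.0025,-0.003,0.0002,0,1],[0.0025,-0.003,0.0002,0,1],[0.0025,-0.003,0.0002,0,1],[0.0025,-0.003,0,0,1],[0.0025,-0.003,0,0,1],[0,0,0,0,1]]'|grep -v rot;python3 -m jog '[[0,0,-0.03,0,0.55],[0,0,-0.025,0,0.55],[0,0.01,0,0,0.55],[0,0,0,0,0.55],[0,0,0,0,0.55]]'|grep -v rot; python3 - <<'E'
from h import *
st();im=r.snapshot("wrist");save(im,"w22")
E
```

```text
clock: 34.1
tool_pos: [0.492, 0.2324, -0.0189]
contact_force: [-3.8, -1.0, 18.1]
opening: 0.007
clock: 34.8
tool_pos: [0.5059, 0.2523, -0.0218]
contact_force: [-0.4, -0.2, 0.4]
opening: 0.008
clock: 35.3
tool_pos: [0.5065, 0.2406, 0.0323]
contact_force: [-0.1, 0.1, 0.0]
opening: 0.434
t 35.3 tcp [0.5065 0.2406 0.0323] F [-0.1  0.1  0. ] M [-0.1   0.11  0.02] op 0.434 xax 7.2 zax [-0.002 -0.001 -1.   ]
```

```bash
python3 - <<'E'
from h import *
from go import go
c=cal("wrist")
p=onplane(c,[[262,214.5]],.011)[0];print(p)
go(p[0],p[1],-.0325,77)
E
```

```text
[0.49306361 0.2429863  0.011     ]
t 35.35 tcp [0.5063 0.241  0.0322] F [0.2 0.1 0.6] M [-0.06  0.06 -0.02] op 0.451 xax 7.2 zax [-0.002 -0.001 -1.   ]
yaw total turns -0.1939 (-69.8 deg, 9 rows)
after yaw: dx -0.0011 dy -0.0134 dz 0.0647 dist 0.013
```

```bash
python3 -m jog '[[0,0,0,-0.0216,0.65],[0,0,0,-0.0216,0.65],[0,0,0,-0.0216,0.65],[0,0,0,-0.0216,0.65],[0,0,0,-0.0216,0.65],[0,0,0,-0.0216,0.65],[0,0,0,-0.0215,0.65],[0,0,0,-0.0215,0.65],[0,0,0,-0.0215,0.65],[-0.001,-0.0134,0.01,0,0.65],[0,0,0.01,0,0.65],[0,0,0,0,0.65],[0,0,0,0,0.65]]'|grep -v rot; python3 - <<'E'
from h import *
st();im=r.snapshot("wrist");save(im,"w23")
E
```

```text
clock: 36.65
tool_pos: [0.494, 0.2435, 0.0127]
contact_force: [0.4, 0.3, 0.6]
opening: 0.35
t 36.65 tcp [0.494  0.2435 0.0127] F [0.4 0.3 0.6] M [-0.01 -0.    0.04] op 0.35 xax 77.1 zax [-0.001 -0.001 -1.   ]
```

```bash
python3 -m jog '[[-0.002,0,0.025,0,0.65],[0,0,0.01,0,0.65],[0,0,0.006,0,0.65],[0,0,0,0,0.65]]'|grep -v rot; python3 -m jog '[[0,0,0.004,0,0.65],[0,0,0,0,0.65],[0,0,0,0,1],[0,0,0,0,1],[0,0,0,0,1],[0,0,0,0,1]]' 25|grep -v rot
```

```text
clock: 37.1
tool_pos: [0.4932, 0.2417, -0.0282]
contact_force: [-0.2, -0.7, -0.5]
opening: 0.355
clock: 37.7
tool_pos: [0.4935, 0.2418, -0.0316]
contact_force: [-0.7, 0.3, 0.6]
opening: 0.161
```

```bash
python3 -m jog '[[0,0,-0.04,0,1],[0,0,-0.05,0,1],[0,0,-0.04,-0.018,1],[0,0,0,-0.018,1],[-0.04,0.0041,0,0,1],[-0.0405,0.0041,0,0,1],[-0.0405,0.0041,0,0,1],[-0.0405,0.0041,0,0,1],[-0.0405,0.0041,0,0,1],[-0.0405,0.0041,0,0,1],[-0.0405,0.0041,0,0,1],[-0.0405,0.0041,0,0,1],[-0.0405,0.0041,0,0,1],[0,0,0,0,1],[0,0,0,0,1]]' 25|grep -v rot; python3 - <<'E'
from h import *
st();im=r.snapshot("wrist");save(im,"w24")
E
```

```text
clock: 39.2
tool_pos: [0.5304, -0.1233, 0.0981]
contact_force: [0.3, 0.3, -0.2]
opening: 0.16
t 39.2 tcp [ 0.5304 -0.1233  0.0981] F [ 0.3  0.3 -0.2] M [0.11 0.01 0.01] op 0.16 xax 89.9 zax [-0.  0. -1.]
```

```bash
python3 -m jog '[[0,0,0.02,0,1],[0,0,0.018,0,1],[0,0,0,0,1],[0,0,0,0,0.65],[0,0,0,0,0.65],[0,0,-0.04,0,0.65],[0,0,-0.04,0,1],[0,0,-0.04,0,1],[-0.02,-0.01,-0.04,0,1],[-0.0187,0,-0.04,0,1],[0,0,-0.04,0,1],[0,0,0,0,1],[0,0,0,0,1]]' 25|grep -v rot; python3 - <<'E'
from h import *
st();im=r.snapshot("wrist");save(im,"w25");im=r.snapshot("side");save(im,"d25",(190,0,390,210),3)
E
```

```text
clock: 40.55
tool_pos: [0.5211, -0.1606, 0.3017]
contact_force: [-0.9, 0.3, -0.3]
opening: 0.008
t 40.55 tcp [ 0.5211 -0.1606  0.3017] F [-0.9  0.3 -0.3] M [ 0.    0.09 -0.01] op 0.008 xax 90.1 zax [ 0.003 -0.001 -1.   ]
```

```bash
python3 - <<'E'
from h import *
c=cal("wrist");print(onplane(c,[[278,189]],.088),"base top corners",onplane(c,[[216,116],[338,116]],.038),"box",onplane(c,[[146,121],[152,211]],.079))
E
python3 -m jog '[[0,0,-0.02,0,1],[0,0.044,0,0,1],[0,0.044,0,0,1],[0,0.043,0,0,1],[0,0,0,0,1],[0,0,0.04,0,1],[0,0,0.03,0,1],[0,0,0,0,1],[0,0,0,0,1]]' 25|grep -v rot; python3 - <<'E'
from h import *
st();im=r.snapshot("wrist");save(im,"w26");im=r.snapshot("side");save(im,"d26",(190,0,390,210),3)
E
```

```text
[[ 0.54882951 -0.16124054  0.088     ]] base top corners [[ 0.45385343 -0.25077696  0.038     ]
 [ 0.45352178 -0.07506491  0.038     ]] box [[ 0.45820066 -0.33599286  0.079     ]
 [ 0.58473331 -0.34391218  0.079     ]]
clock: 41.55
tool_pos: [0.6509, -0.1606, 0.25]
contact_force: [-0.4, -0.3, 0.6]
opening: 0.009
t 41.55 tcp [ 0.6509 -0.1606  0.25  ] F [-0.4 -0.3  0.6] M [ 0.03 -0.01 -0.04] op 0.009 xax 90.1 zax [-0.002  0.    -1.   ]
```

```bash
python3 -m jog '[[0,-0.01,0.008,0,1],[0,-0.007,0,0,1],[0,-0.005,0,0,1],[0,0,0,0,1]]'|grep -v rot;python3 -m jog '[[0,-0.005,0,0,1],[0,0,0,0,1]]'|grep -v rot;python3 -m jog '[[0,-0.005,0,0,1],[0,0,0,0,1]]'|grep -v rot
```

```text
clock: 42.05
tool_pos: [0.6297, -0.1611, 0.2436]
contact_force: [-0.6, 0.0, 0.7]
opening: 0.01
clock: 42.25
tool_pos: [0.6245, -0.1609, 0.2427]
contact_force: [0.8, 0.2, 0.7]
opening: 0.003
clock: 42.45
tool_pos: [0.6197, -0.1607, 0.2424]
contact_force: [0.6, 0.1, -0.1]
opening: 0.005
```

```bash
python3 -m jog '[[0,-0.005,0,0,1],[0,0,0,0,1]]'|grep -v rot;python3 -m jog '[[0,-0.005,0,0,1],[0,0,0,0,1]]'|grep -v rot;python3 -m jog '[[0,-0.005,0,0,1],[0,0,0,0,1]]'|grep -v rot
```

```text
clock: 42.65
tool_pos: [0.6144, -0.1607, 0.2423]
contact_force: [0.8, 1.3, -0.2]
opening: 0.004
clock: 42.85
tool_pos: [0.6092, -0.1608, 0.2423]
contact_force: [0.6, 0.7, -0.9]
opening: 0.006
clock: 43.05
tool_pos: [0.604, -0.1609, 0.2423]
contact_force: [0.5, 0.5, 0.4]
opening: 0.006
```

```bash
python3 - <<'E'
from h import *
st();im=r.snapshot("wrist");save(im,"w27");im=r.snapshot("side");save(im,"d27",(190,20,350,180),5);im=r.snapshot("scene");save(im,"s27",(230,90,380,240),5)
E
```

```text
t 43.05 tcp [ 0.604  -0.1609  0.2423] F [0.5 0.5 0.4] M [ 0.08 -0.08 -0.03] op 0.006 xax 90.1 zax [-0.001 -0.    -1.   ]
```

```bash
python3 -m jog '[[0,-0.005,0,0,1],[0,0,0,0,1]]'|grep -v rot;python3 -m jog '[[0,-0.005,0,0,1],[0,0,0,0,1]]'|grep -v rot;python3 -m jog '[[0,-0.005,0,0,1],[0,0,0,0,1]]'|grep -v rot; python3 - <<'E'
from h import *
im=r.snapshot("wrist");save(im,"w28",(150,100,400,260),3);
E
```

```text
clock: 43.4
tool_pos: [0.5993, -0.1609, 0.2423]
contact_force: [1.5, -0.3, -0.1]
opening: 0.004
clock: 43.6
tool_pos: [0.5941, -0.1609, 0.2423]
contact_force: [0.7, 1.2, 0.6]
opening: 0.006
clock: 43.8
tool_pos: [0.589, -0.1609, 0.2423]
contact_force: [0.3, 0.8, 0.1]
opening: 0.005
```

```bash
python3 - <<'E'
import numpy as np
prev=np.array([.589,.2423])
for th in np.r_[1.2,1.1,1.0,.9,.8,.7,.6,.5,.4,.3,.2,.1,0,-.01]:
    s=.19
    x=.6425-s*np.cos(th)+.006*np.sin(th)+.009; z=.092+s*np.sin(th)+.006*np.cos(th)-.038
    p=np.array([x,z]); print(round(th,2),p.round(4),"rows dy %.4f dz %.4f"%(p[0]-prev[0],prev[1]-p[1])); prev=p
E
```

```text
1.2 [0.5882 0.2333] rows dy -0.0008 dz 0.0090
1.1 [0.5707 0.2261] rows dy -0.0176 dz 0.0072
1.0 [0.5539 0.2171] rows dy -0.0168 dz 0.0089
0.9 [0.5381 0.2066] rows dy -0.0158 dz 0.0106
0.8 [0.5234 0.1945] rows dy -0.0147 dz 0.0121
0.7 [0.51  0.181] rows dy -0.0134 dz 0.0135
0.6 [0.4981 0.1662] rows dy -0.0120 dz 0.0148
0.5 [0.4876 0.1504] rows dy -0.0104 dz 0.0159
0.4 [0.4788 0.1335] rows dy -0.0088 dz 0.0168
0.3 [0.4718 0.1159] rows dy -0.0071 dz 0.0176
0.2 [0.4665 0.0976] rows dy -0.0053 dz 0.0183
0.1 [0.463  0.0789] rows dy -0.0034 dz 0.0187
0.0 [0.4615 0.06  ] rows dy -0.0015 dz 0.0189
-0.01 [0.4614 0.0581] rows dy -0.0001 dz 0.0019
```

```bash
python3 -m jog '[[0,-0.001,0.009,0,1],[0,-0.009,0.0036,0,1],[0,-0.0088,0.0036,0,1],[0,-0.0084,0.0045,0,1],[0,-0.0084,0.0045,0,1],[0,-0.0158,0.0105,0,1],[0,-0.0147,0.0121,0,1],[0,-0.0134,0.0135,0,1],[0,-0.012,0.0148,0,1],[0,0,0,0,1]]'|grep -v rot; python3 - <<'E'
from h import *
im=r.snapshot("side");save(im,"d28",(190,40,350,200),4);
E
```

```text
clock: 44.85
tool_pos: [0.4944, -0.1613, 0.1643]
contact_force: [0.7, -0.2, -1.0]
opening: 0.007
```

Lid is coming down as planned; continuing along the arc.

```bash
python3 -m jog '[[0,-0.008,0.0145,0,1],[0,-0.0088,0.0168,0,1],[0,-0.0071,0.0176,0,1],[0,-0.0053,0.0183,0,1],[0,-0.003,0.015,0,1],[0,-0.001,0.012,0,1],[0,0,0.008,0,1],[0,0,0,0,1]]'|grep -v rot;python3 -m jog '[[0,0,0.002,0,1],[0,0,0,0,1]]'|grep -v rot; python3 - <<'E'
from h import *
im=r.snapshot("side");save(im,"d29",(190,40,350,200),4);
E
```

```text
clock: 45.7
tool_pos: [0.4656, -0.1609, 0.0636]
contact_force: [-0.4, 0.2, 0.2]
opening: 0.005
clock: 45.9
tool_pos: [0.4657, -0.1611, 0.0624]
contact_force: [-0.2, 0.6, -0.1]
opening: 0.007
```

```bash
python3 -m jog '[[0,0,0.002,0,1],[0,0,0,0,1]]'|grep -v rot;python3 -m jog '[[0,0,0.002,0,1],[0,0,0,0,1]]'|grep -v rot;python3 -m jog '[[0,0,0.001,0,1],[0,0,0,0,1]]'|grep -v rot
```

```text
clock: 46.15
tool_pos: [0.4652, -0.1611, 0.0601]
contact_force: [0.6, 0.2, -0.8]
opening: -0.0
clock: 46.35
tool_pos: [0.4653, -0.1611, 0.0599]
contact_force: [-4.7, 0.8, 21.1]
opening: 0.007
clock: 46.55
tool_pos: [0.4653, -0.1612, 0.0598]
contact_force: [-5.1, 1.2, 32.0]
opening: 0.004
```

```bash
python3 -m jog '[[0,0,-0.02,0,1],[0,0,-0.04,0,1],[0.04,0.015,-0.04,0,0],[0.04,0.015,-0.03,0,0],[0.04,0.01,0,0,0],[0.02,0.01,0,0,0],[0,0,0,0,0],[0,0,0,0,0]]'|grep -v rot; python3 - <<'E'
from h import *
st();c=cal("wrist");im=r.snapshot("wrist");np.save("pics/w30.npy",im);save(im,"w30",None,1.4);save(im,"w30z",(130,80,430,260),2.6)
import pickle;pickle.dump(c,open("pics/w30.pkl","wb"))
E
```

```text
clock: 47.35
tool_pos: [0.5116, -0.029, 0.1797]
contact_force: [0.7, -0.7, -0.0]
opening: 0.524
t 47.35 tcp [ 0.5116 -0.029   0.1797] F [ 0.7 -0.7 -0. ] M [-0.05 -0.02 -0.01] op 0.524 xax 90.1 zax [-0.001 -0.001 -1.   ]
```

```bash
python3 - <<'E'
from h import *
import pickle
c=pickle.load(open("pics/w30.pkl","rb"));im=np.load("pics/w30.npy")
Z=lambda x,y:(x/2.6+130,y/2.6+80)
h=onplane(c,[Z(747,36),Z(627,288)],.012)[:,:2];print("hole,neck",h)
d=h[0]-h[1];a=np.degrees(np.arctan2(d[1],d[0]));print("handle ang",a,"wrench yaw",a-165)
w=onplane(c,[Z(597,368)],.0158)[0,:2]
yaw=np.radians(a-165);Rm=np.array([[np.cos(yaw),-np.sin(yaw)],[np.sin(yaw),np.cos(yaw)]])
m=w-Rm@[-.030,-.001];print("worm",w,"mouth",m,"handle grip",m+Rm@[-.083,.012])
# check hole along
print("hole in wrench frame",Rm.T@(h[0]-m),"neck",Rm.T@(h[1]-m))
print("throat",[(Rm.T@(p-m)).round(4) for p in onplane(c,[Z(567,402),Z(612,400),Z(540,425),Z(616,400),Z(614,440)],.014)[:,:2]])
save(im,"nutz",(105,195,185,270),8)
print("nut approx",onplane(c,[(200/1.4,328/1.4)],.109), "lid ctr pred .5485 -.1615")
E
```

```text
hole,neck [[0.41706311 0.12613375]
 [0.5302772  0.08454511]]
handle ang 159.82943821905192 wrench yaw -5.170561780948077
worm [0.56940137 0.0727323 ] mouth [0.59936942 0.0710246 ] handle grip [0.51778861 0.0904558 ]
hole in wrench frame [-0.18653096  0.0384553 ] neck [-0.07002955  0.00723884]
throat [array([-0.0102, -0.012 ]), array([-0.0132,  0.01  ]), array([ 0.0034, -0.0233]), array([-0.0134,  0.012 ]), array([0.0083, 0.0151])]
nut approx [[ 0.54526225 -0.15665089  0.109     ]] lid ctr pred .5485 -.1615
```

```bash
python3 - <<'E'
from h import *
import pickle
c=pickle.load(open("pics/w30.pkl","rb"))
P=np.array([(212,252),(330,268),(383,368),(325,447),(212,435),(157,325)])/8+[105,195]
W=onplane(c,P,.109)[:,:2];ct=W.mean(0);print("center",ct)
d=W-ct;print(np.linalg.norm(d,axis=1).round(4));ang=np.degrees(np.arctan2(d[:,1],d[:,0]));print(ang.round(1),"mod60",(ang%60).round(1))
for z in(.098,): print(onplane(c,[[105+300/8,195+313/8]],z))
E
```

```text
center [ 0.54991058 -0.1613116 ]
[0.0135 0.0137 0.0135 0.0136 0.0143 0.0135]
[-158.2  140.4   80.5   20.8  -37.9 -103.5] mod60 [21.8 20.4 20.5 20.8 22.1 16.5]
[[ 0.55011408 -0.16247562  0.098     ]]
```

```bash
python3 -c "
from h import *
print(r.get_state()['q'].round(2))"; python3 -m jog '[[0,0,0,-0.0234,0],[0,0,0,-0.0234,0],[0,0,0,-0.0234,0],[0,0,0,-0.0234,0],[0,0,0,-0.0234,0],[0,0,0,-0.0234,0],[0,0,0,-0.0234,0],[0,0,0,-0.0234,0],[0,0,0,-0.0234,0],[0,0,0,-0.0234,0],[0,0,0,-0.0234,0],[0,0,0,-0.0234,0],[0,0,0,-0.0234,0],[0,0,0,-0.0234,0],[0,0,0,-0.0234,0],[0,0,0,-0.0234,0],[0,0,0,-0.0234,0],[0,0,0,-0.0234,0],[0,0,0,-0.0234,0]]'|grep -v rot;python3 -c "
from h import *
st();print(r.get_state()['q'].round(2))"
```

```text
[ 0.35  0.63 -0.61  1.91  0.51  0.76  1.01]
clock: 49.3
tool_pos: [0.4492, 0.0303, 0.1156]
contact_force: [0.4, 0.8, -0.9]
opening: 0.999
t 49.3 tcp [0.4492 0.0303 0.1156] F [ 0.4  0.8 -0.9] M [0.12 0.25 0.02] op 0.999 xax -115.3 zax [ 0.082 -0.061 -0.995]
[ 0.52  1.05 -1.47  2.21  1.27  1.26  2.65]
```

```bash
python3 -m jog '[[0,0,-0.01,0.0234,0],[0,0,-0.01,0.0234,0],[0,0,-0.01,0.0234,0],[0,0,-0.01,0.0234,0],[0,0,0,0.0234,0],[0,0,0,0.0234,0],[0,0,0,0.0234,0],[0,0,0,0.0234,0],[0,0,0,0.0234,0],[0,0,0,0.0234,0],[0,0,0,0.0234,0],[0,0,0,0.0234,0],[0,0,0,0.0234,0],[0,0,0,0.0234,0],[0,0,0,0.0234,0],[0,0,0,0.0234,0],[0,0,0,0.0234,0],[0,0,0,0.0234,0],[0,0,0,0.0234,0]]'|grep -v rot;python3 -c "
from go import go
from h import *
go(.528,.0852,.15,69.8);print(r.get_state()['q'].round(2))"
```

```text
clock: 51.2
tool_pos: [0.4466, 0.0319, 0.1563]
contact_force: [0.5, -0.5, -0.1]
opening: 1.001
t 51.2 tcp [0.4466 0.0319 0.1563] F [ 0.5 -0.5 -0.1] M [ 0.09  0.05 -0.01] op 1.001 xax 83.9 zax [ 0.082 -0.062 -0.995]
yaw total turns 0.0392 (14.1 deg, 2 rows)
after yaw: dx 0.0781 dy 0.0580 dz 0.0063 dist 0.097
[ 0.42  0.72 -1.09  2.18  1.06  0.86  0.1 ]
```

```bash
python3 -m jog '[[0,0,0,0,0],[0,0,0,0,0]]';python3 -m jog '[[0.02,0,-0.02,0,0],[0,0,0,0,0]]'; python3 -c "
from h import *
st()"
```

```text
clock: 51.4
tool_pos: [0.4468, 0.0328, 0.1565]
eef_rot: [0.738, 0.673, 0.01, 0.05]
contact_force: [0.1, 0.8, -0.5]
opening: 1.0
clock: 51.6
tool_pos: [0.4486, 0.058, 0.1771]
eef_rot: [0.737, 0.673, 0.013, 0.05]
contact_force: [0.8, 0.3, 0.0]
opening: 1.001
t 51.6 tcp [0.4486 0.058  0.1771] F [0.8 0.3 0. ] M [ 0.15  0.02 -0.03] op 1.001 xax 84.7 zax [ 0.087 -0.056 -0.995]
```

```bash
python3 -m jog '[[-0.0444,-0.0028,-0.003,0,0.5],[-0.0444,-0.0028,-0.003,0,0.5],[-0.0444,-0.0028,-0.003,0,0.5],[-0.0444,-0.0028,-0.003,0,0.5],[-0.0444,-0.0028,-0.003,0,0.5],[-0.0444,-0.0028,-0.003,0,0.5],[-0.0444,-0.0028,-0.003,0,0.5],[0,0,0,0,0.5],[0,0,0,0,0.5]]'|grep -v rot;python3 -c "
from h import *
st();print(r.get_state()['q'].round(2))"
```

```text
clock: 52.5
tool_pos: [0.3947, -0.2519, 0.2099]
contact_force: [-0.9, 0.3, 0.5]
opening: 0.5
t 52.5 tcp [ 0.3947 -0.2519  0.2099] F [-0.9  0.3  0.5] M [ 0.14  0.04 -0.  ] op 0.5 xax 84.3 zax [ 0.082 -0.059 -0.995]
[ 1.2   0.69 -1.24  2.08  0.93  0.94  0.93]
```

```bash
python3 -m jog '[[0.009,-0.0178,0,0,0.5],[0.009,-0.0178,0,0,0.5],[0.009,-0.0178,0,0,0.5],[0.009,-0.0178,0,0,0.5]]'|grep -v rot;python3 -c "
from h import *
st();print(r.get_state()['q'].round(2))"; python3 -m jog '[[0.009,-0.0178,0,0,0.5],[0.009,-0.0178,0,0,0.5],[0,0,0,0,0.5]]'|grep pos;python3 -c "
from h import *
st();print(r.get_state()['q'].round(2))"
```

```text
clock: 52.9
tool_pos: [0.3282, -0.2063, 0.2023]
contact_force: [0.1, -0.5, -0.2]
opening: 0.498
t 52.9 tcp [ 0.3282 -0.2063  0.2023] F [ 0.1 -0.5 -0.2] M [ 0.08  0.08 -0.01] op 0.498 xax 84.7 zax [ 0.083 -0.059 -0.995]
[ 1.23  0.6  -1.27  2.3   0.95  0.8   0.78]
tool_pos: [0.2926, -0.1854, 0.1981]
t 53.2 tcp [ 0.2926 -0.1854  0.1981] F [ 0.  -1.3  0.5] M [0.02 0.03 0.03] op 0.503 xax 84.8 zax [ 0.08  -0.061 -0.995]
[ 1.24  0.56 -1.29  2.4   0.98  0.74  0.7 ]
```

```bash
python3 -m jog '[[0.009,-0.0178,0,0,0.5],[0.009,-0.0178,0,0,0.5],[0,0,0,0,0.5]]'|grep pos;python3 -c "
from h import *
st();print(r.get_state()['q'].round(2))"; python3 -m jog '[[0.009,-0.0178,0,0,0.5],[0,0,0,0,0.5]]'|grep pos;python3 -c "
from h import *
st();print(r.get_state()['q'].round(2))"
```

```text
tool_pos: [0.2603, -0.1651, 0.1943]
t 53.5 tcp [ 0.2603 -0.1651  0.1943] F [ 0.6 -0.9 -0.1] M [ 0.07  0.07 -0.01] op 0.497 xax 84.7 zax [ 0.081 -0.06  -0.995]
[ 1.24  0.51 -1.3   2.51  1.01  0.66  0.6 ]
tool_pos: [0.2445, -0.155, 0.1924]
t 53.7 tcp [ 0.2445 -0.155   0.1924] F [-0.  -0.2 -0.5] M [0.08 0.08 0.04] op 0.497 xax 84.6 zax [ 0.082 -0.06  -0.995]
[ 1.23  0.49 -1.31  2.56  1.04  0.63  0.54]
```

Elbow limit (2.56) reached; now small pushes past it while watching the tilt.

```bash
python3 -m jog '[[0.0045,-0.009,0,0,0.5],[0.0045,-0.009,0,0,0.5],[0,0,0,0,0.5]]'|grep pos;python3 -c "
from h import *
st();print(r.get_state()['q'].round(2))"; python3 -m jog '[[0.009,-0.0178,0,0,0.5],[0.009,-0.0178,0,0,0.5],[0,0,0,0,0.5]]'|grep pos;python3 -c "
from h import *
st();print(r.get_state()['q'].round(2))"
```

```text
tool_pos: [0.2371, -0.1496, 0.1988]
t 54.0 tcp [ 0.2371 -0.1496  0.1988] F [-0.4 -0.6  0.5] M [0.04 0.06 0.  ] op 0.501 xax 84.4 zax [ 0.077 -0.054 -0.996]
[ 1.31  0.53 -1.47  2.56  1.    0.72  0.51]
tool_pos: [0.2188, -0.1383, 0.2146]
t 54.3 tcp [ 0.2188 -0.1383  0.2146] F [-0.5  0.9  0.6] M [ 0.07  0.07 -0.  ] op 0.498 xax 84.5 zax [ 0.062 -0.048 -0.997]
[ 1.37  0.43 -1.47  2.56  0.86  0.66  0.67]
```

```bash
python3 -m jog '[[0,0,0.02,0,0.5],[0,0,0.02,0,0.5],[0,0,0,0,0.5]]'|grep pos;python3 -c "
from h import *
st();print(r.get_state()['q'].round(2))"
```

```text
tool_pos: [0.2348, -0.147, 0.1866]
t 54.6 tcp [ 0.2348 -0.147   0.1866] F [-0.1  0.7  0.6] M [0.13 0.1  0.03] op 0.502 xax 84.6 zax [ 0.049 -0.034 -0.998]
[ 1.27  0.59 -1.47  2.56  1.02  0.76  0.47]
```

```bash
python3 -m jog '[[0.009,-0.0178,0,0,0.5],[0.009,-0.0178,0,0,0.5],[0,0,0.02,0,0.5],[0,0,0.02,0,0.5],[0,0,0,0,0.5]]'|grep pos;python3 -c "
from h import *
st();print(r.get_state()['q'].round(2))"
```

```text
tool_pos: [0.2309, -0.1452, 0.1757]
t 55.1 tcp [ 0.2309 -0.1452  0.1757] F [-0.3  0.  -0.9] M [0.04 0.03 0.04] op 0.502 xax 84.6 zax [ 0.021 -0.018 -1.   ]
[ 1.25  0.64 -1.47  2.56  1.03  0.8   0.43]
```

```bash
python3 -m jog '[[0.0075,-0.015,0,0,0.5],[0.0075,-0.015,0,0,0.5],[0,0,0.016,0,0.5],[0,0,0,0,0.5]]'|grep pos;python3 -c "
from h import *
st();print(r.get_state()['q'].round(2))"
```

```text
tool_pos: [0.222, -0.1404, 0.1792]
t 55.5 tcp [ 0.222  -0.1404  0.1792] F [-0.2 -0.2 -0.8] M [ 0.1   0.01 -0.01] op 0.498 xax 84.6 zax [ 0.003 -0.009 -1.   ]
[ 1.26  0.63 -1.47  2.56  0.98  0.79  0.47]
```

```bash
python3 -m jog '[[0.008,-0.002,0,0,0.5],[0,0,0.006,0,0.5],[0,0,0,0,0.5]]'|grep pos;python3 -c "
from h import *
st()"; python3 -m jog '[[-0.01,0.02,-0.01,0,0.5],[-0.015,0.03,-0.01,0,0.5],[-0.015,0.03,0,0,0.5],[-0.015,0.03,0,0,0.5],[0,0.04,0,0,0.5],[0,0,0,0,0.5],[0,0,0,0,0.5]]'|grep pos;python3 -c "
from h import *
s=st();st();print(r.get_state()['q'].round(2))"
```

```text
tool_pos: [0.2251, -0.1349, 0.1769]
t 55.8 tcp [ 0.2251 -0.1349  0.1769] F [1.2 0.3 0.3] M [ 0.01 -0.01  0.07] op 0.498 xax 84.6 zax [-0.001 -0.007 -1.   ]
tool_pos: [0.369, -0.2033, 0.1971]
t 56.5 tcp [ 0.369  -0.2033  0.1971] F [-0.1  0.2  0.8] M [-0.01  0.03 -0.01] op 0.499 xax 84.6 zax [-0.001 -0.006 -1.   ]
t 56.5 tcp [ 0.369  -0.2033  0.1971] F [-0.1  0.2  0.8] M [-0.01  0.03 -0.01] op 0.499 xax 84.6 zax [-0.001 -0.006 -1.   ]
[ 1.18  0.77 -1.37  2.12  0.91  1.06  0.79]
```

```bash
python3 -m jog '[[0.0431,0.0187,0,0,0.3],[0.0431,0.0187,0,0,0.3],[0.0431,0.0187,0,0,0.3],[0.0431,0.0187,0,0,0.3],[0.0431,0.0187,0,0,0.3],[0.0431,0.0187,0,0,0.3],[0.0431,0.0187,0,0,0.3],[0,0,0,0.02,0.3],[0,0,0,0.02,0.3],[0,0,0,0,0.3],[0,0,0,0,0.3]]'|grep pos; python3 - <<'E'
from h import *
s=st();c=cal("wrist");im=r.snapshot("wrist");np.save("pics/w31.npy",im);save(im,"w31",None,1.4)
import pickle;pickle.dump(c,open("pics/w31.pkl","wb"));print(s["q"].round(2))
E
```

```text
tool_pos: [0.5269, 0.0832, 0.195]
t 57.6 tcp [0.5269 0.0832 0.195 ] F [ 0.5 -0.4  0.9] M [-0.01 -0.07 -0.03] op 0.697 xax 70.4 zax [-0.002 -0.008 -1.   ]
[ 0.38  0.82 -1.16  1.82  0.85  1.11  0.13]
```

```bash
python3 - <<'E'
from h import *
im=np.load("pics/w31.npy");save(im,"w31z",(250,55,330,245),3.15*1);save(im,"w31h",(255,170,325,245),8)
E
cat > wr.py <<'E'
from h import *
E
python3 - <<'E'
from h import *
import pickle
from scipy.optimize import least_squares
c=pickle.load(open("pics/w31.pkl","rb"))
H=lambda x,y:(x/8+255,y/8+170);Z=lambda x,y:(x/3.15+250,y/3.15+55)
hp=onplane(c,[Z(106,51),Z(105.5,112),Z(106,240),Z(106,368)],.012)[:,:2]
worm=onplane(c,[H(233,291)],.0155)[0,:2]
thr=onplane(c,[H(205,390),H(365,352)],.014)[:,:2]
fj=onplane(c,[H(208,410),H(235,530)],.014)[:,:2]
mj=onplane(c,[H(385,380),H(408,478)],.014)[:,:2]
def f(p):
    cs,sn=np.cos(p[2]),np.sin(p[2]);Rt=np.array([[cs,sn],[-sn,cs]])
    L=lambda q:(Rt@(q-p[:2]).T).T if q.ndim==2 else Rt@(q-p[:2])
    e=[]
    h=L(hp);n=np.array([.259,.966]);e+=list((h-[-.044,.002])@n)
    e+=list((L(worm)-[-.030,-.001])*0.7)
    e+=list(L(thr)[:,0]+.015)
    e+=list(L(fj)[:,1]+.012)
    return np.array(e)*1000
q=least_squares(f,[.599,.07,-.09]);p=q.x;print(p,np.degrees(p[2]));print(f(p).round(1))
cs,sn=np.cos(p[2]),np.sin(p[2]);Rm=np.array([[cs,-sn],[sn,cs]])
print("mov jaw y",((mj-p[:2])@Rm).round(4)); print("hole",((hp[0]-p[:2])@Rm))
for k in([-.083,.012],[-.072,.0095]): print(k,p[:2]+Rm@k)
E
```

```text
[ 0.60110793  0.07277385 -0.07053489] -4.0413514817988725
[ 0.2 -0.1 -0.1 -0.4 -0.6 -0.3 -0.   0.5  1.  -0.4]
mov jaw y [[-0.0089  0.0183]
 [ 0.0091  0.0177]]
hole [-0.18679557  0.0404959 ]
[-0.083, 0.012] [0.51916003 0.09059355]
[-0.072, 0.0095] [0.52995648 0.08732453]
```

```bash
python3 -c "
from go import go
go(.530,.0873,-.0345,71)"
```

```text
t 57.65 tcp [0.5271 0.0832 0.195 ] F [ 0.3 -0.1  0. ] M [-0.08  0.01 -0.  ] op 0.699 xax 70.3 zax [-0.001 -0.008 -1.   ]
yaw total turns -0.0019 (-0.7 deg, 1 rows)
after yaw: dx 0.0048 dy 0.0014 dz 0.2295 dist 0.005
```

```bash
python3 -m jog '[[0.005,0.0015,0.03,-0.002,0.5],[0,0,0.045,0,0.5],[0,0,0.045,0,0.5],[0,0,0.04,0,0.5],[0,0,0.03,0,0.5],[0,0,0.02,0,0.5],[0,0,0,0,0.5],[0,0,0,0,0.5]]'|grep -v rot;python3 -c "
from go import go
go(.530,.0873,-.0345,71)"
```

```text
clock: 58.45
tool_pos: [0.5306, 0.0868, -0.0146]
contact_force: [-0.3, 0.2, 0.1]
opening: 0.494
t 58.45 tcp [ 0.5306  0.0868 -0.0146] F [-0.3  0.2  0.1] M [ 0.02 -0.01 -0.01] op 0.494 xax 70.9 zax [-0.001 -0.006 -1.   ]
yaw total turns -0.0002 (-0.1 deg, 1 rows)
after yaw: dx 0.0003 dy -0.0008 dz 0.0199 dist 0.001
```

```bash
python3 -m jog '[[0,0,0.012,0,0.5],[0,0,0.008,0,0.5],[0,0,0,0,0.5],[0,0,0,0,1],[0,0,0,0,1],[0,0,0,0,1],[0,0,0,0,1]]' 60|grep -v rot; python3 - <<'E'
from h import *
s=st();im=r.snapshot("wrist");save(im,"w32")
E
```

```text
clock: 59.15
tool_pos: [0.5309, 0.0867, -0.0347]
contact_force: [0.1, 0.6, 1.0]
opening: 0.228
t 59.15 tcp [ 0.5309  0.0867 -0.0347] F [0.1 0.6 1. ] M [ 0.06 -0.05  0.05] op 0.228 xax 70.9 zax [-0.    -0.007 -1.   ]
```

```bash
cat > place.py <<'E'
from h import *
def rm(d): a=np.radians(d);return np.array([[np.cos(a),-np.sin(a)],[np.sin(a),np.cos(a)]])
def tooltarget(nut,phi,nx,ny,off):
    m=np.array(nut)-rm(phi)@[nx,ny]
    return m+rm(phi)@off
E
python3 - <<'E'
from place import *
off=rm(-4.04).T@(np.array([.5309,.0867])-np.array([.6011,.0728]));print("off",off)
t=tooltarget((.5498,-.162),20.4,.002,.003,off);print(t,"ang",70.9+24.4)
from go import go
go(t[0],t[1],.115,95.3)
E
```

```text
off [-0.07100486  0.00891967]
[ 0.47931043 -0.18189905] ang 95.30000000000001
t 59.2 tcp [ 0.531   0.0867 -0.0347] F [-1.  -0.2  1.1] M [ 0.09 -0.06 -0.02] op 0.227 xax 70.9 zax [-0.    -0.007 -1.   ]
yaw total turns -0.0678 (-24.4 deg, 3 rows)
after yaw: dx -0.2627 dy -0.0762 dz -0.1497 dist 0.274
```

```bash
python3 -m jog '[[0,0,-0.02,0,1],[0,0,-0.03,0,1],[0,0,-0.03,0,1],[0,0,-0.03,-0.017,1],[0,0,-0.03,-0.017,1],[0,0,-0.01,-0.017,1],[0,0,0,-0.0168,1],[0,0,0,0,1]]' 60|grep -v rot; python3 - <<'E'
from h import *
s=st();print(s["q"].round(2));im=r.snapshot("wrist");save(im,"w33")
im=r.snapshot("side");save(im,"d33",(200,100,420,260),3.5)
E
```

```text
clock: 60.0
tool_pos: [0.5302, 0.0868, 0.1145]
contact_force: [-0.9, -1.3, -3.1]
opening: 0.229
t 60.0 tcp [0.5302 0.0868 0.1145] F [-0.9 -1.3 -3.1] M [-0.02  0.17  0.02] op 0.229 xax 95.3 zax [-0.002 -0.008 -1.   ]
[ 0.35  0.95 -1.13  1.88  1.03  1.05  0.42]
```

```bash
python3 -c "
from go import go
go(.4793,-.1819,.115,95.3)";  python3 -m jog '[[-0.0292,-0.0085,0,0,1],[-0.0292,-0.0085,0,0,1],[-0.0292,-0.0085,0,0,1],[-0.0292,-0.0085,0,0,1],[-0.0292,-0.0085,0,0,1],[-0.0292,-0.0085,0,0,1],[-0.0292,-0.0085,0,0,1],[-0.0292,-0.0085,0,0,1],[-0.0292,-0.0085,0,0,1],[0,0,0.01,0,1],[0,0,0,0,1]]' 60|grep -v rot; python3 - <<'E'
from go import go
from h import *
go(.4793,-.1819,.0633,95.3)
im=r.snapshot("wrist");save(im,"w34")
im=r.snapshot("side");save(im,"d34",(220,60,380,200),5);im=r.snapshot("scene");save(im,"s34",(260,120,420,260),5)
E
```

```text
t 60.1 tcp [0.5302 0.0869 0.1142] F [-0.4  0.8 -4.8] M [0.05 0.08 0.  ] op 0.23 xax 95.1 zax [-0.003 -0.008 -1.   ]
yaw total turns -0.0005 (-0.2 deg, 1 rows)
after yaw: dx -0.2629 dy -0.0755 dz -0.0008 dist 0.274
clock: 61.2
tool_pos: [0.4773, -0.182, 0.1054]
contact_force: [-0.2, -0.2, -3.7]
opening: 0.23
t 61.2 tcp [ 0.4773 -0.182   0.1054] F [-0.2 -0.2 -3.7] M [ 0.07  0.14 -0.01] op 0.23 xax 95.1 zax [-0.004 -0.007 -1.   ]
yaw total turns -0.0006 (-0.2 deg, 1 rows)
after yaw: dx -0.0001 dy 0.0020 dz 0.0421 dist 0.002
```

```bash
python3 - <<'E'
from place import *
s=st();off=np.array([-.071,.0089]);phi=20.3
m=s["tool_pos"][:2]-rm(phi)@off;zu=s["tool_pos"][2]+.0347
for n,cr,zm in(("side",(220,60,380,200),5),("scene",(260,120,420,260),5)):
    im=r.snapshot(n).copy();c=cal(n)
    img=cv2.resize(im[cr[1]:cr[3],cr[0]:cr[2]],None,fx=zm,fy=zm,interpolation=cv2.INTER_CUBIC)
    def dr(pts,z,col):
        P=np.array([np.r_[m+rm(phi)@p,z] for p in pts]);uv=((proj(c,P)-[cr[0],cr[1]]+.5)*zm).astype(int)
        cv2.polylines(img,[uv.reshape(-1,1,2)],False,col,1)
    dr([(.013,-.012),(-.015,-.012),(-.015,.018),(.013,.018)],zu+.014,(255,0,0))
    dr([(-.034,-.009),(-.026,-.009),(-.026,.007),(-.034,.007),(-.034,-.009)],zu+.015,(0,255,0))
    dr([(-.044,.002),(-.187,.0403)],zu+.012,(0,0,255))
    nut=np.array([.5498,-.162]);a=np.radians(20.4+60*np.arange(7))
    P=np.array([[nut[0]+.01385*np.cos(t),nut[1]+.01385*np.sin(t),.109] for t in a]);uv=((proj(c,P)-[cr[0],cr[1]]+.5)*zm).astype(int)
    cv2.polylines(img,[uv.reshape(-1,1,2)],False,(255,0,255),1)
    cv2.imwrite(f"pics/ov_{n}.png",img[:,:,::-1])
E
```

```text
t 61.35 tcp [ 0.4792 -0.1798  0.1071] F [ 0.6  0.3 -5. ] M [ 0.04  0.08 -0.02] op 0.231 xax 95.4 zax [-0.001 -0.006 -1.   ]
```

```bash
python3 -m jog '[[-0.002,0,0.012,0,1],[0,0,0.012,0,1],[0,0,0,0,1],[0,0,0,0,1]]' 60|grep -v rot; python3 - <<'E'
from place import *
s=st();off=np.array([-.071,.0089]);phi=20.3
im=r.snapshot("side");save(im,"d35",(250,110,330,170),9);im=r.snapshot("scene");save(im,"s35",(300,150,360,200),12)
E
```

```text
clock: 61.85
tool_pos: [0.4787, -0.1831, 0.0823]
contact_force: [0.0, 0.4, -4.3]
opening: 0.225
t 61.85 tcp [ 0.4787 -0.1831  0.0823] F [ 0.   0.4 -4.3] M [ 0.02  0.09 -0.02] op 0.225 xax 95.3 zax [-0.002 -0.007 -1.   ]
```

```bash
cat > ov.py <<'E'
from place import *
def ov(phi,off,name,cr=(250,110,330,170),zm=9,cam="side",zu=None):
    s=st();m=s["tool_pos"][:2]-rm(phi)@np.array(off);zu=s["tool_pos"][2]+.0347 if zu is None else zu
    im=r.snapshot(cam);c=cal(cam)
    img=cv2.resize(im[cr[1]:cr[3],cr[0]:cr[2]],None,fx=zm,fy=zm,interpolation=cv2.INTER_CUBIC)
    def dr(pts,z,col):
        P=np.array([np.r_[m+rm(phi)@p,z] for p in pts]);uv=((proj(c,P)-[cr[0],cr[1]]+.5)*zm).astype(int)
        cv2.polylines(img,[uv.reshape(-1,1,2)],False,col,1)
    dr([(.013,-.012),(-.015,-.012),(-.015,.018),(.013,.018)],zu+.014,(255,0,0))
    dr([(-.034,-.009),(-.026,-.009),(-.026,.007),(-.034,.007),(-.034,-.009)],zu+.015,(0,255,0))
    nut=np.array([.5498,-.162]);a=np.radians(20.4+60*np.arange(7))
    P=np.array([[nut[0]+.01385*np.cos(t),nut[1]+.01385*np.sin(t),.109] for t in a]);uv=((proj(c,P)-[cr[0],cr[1]]+.5)*zm).astype(int)
    cv2.polylines(img,[uv.reshape(-1,1,2)],False,(255,0,255),1)
    cv2.imwrite(f"pics/{name}.png",img[:,:,::-1])
    print("nut in wrench frame (mm)",(rm(phi).T@(nut-m)*1000).round(1))
E
python3 -c "
from ov import *
ov(20.4,[-.071,.0089],'ov36')"
```

```text
t 61.95 tcp [ 0.4793 -0.1831  0.083 ] F [-0.2 -0.1 -3.2] M [0.03 0.1  0.04] op 0.227 xax 95.3 zax [-0.001 -0.007 -1.   ]
nut in wrench frame (mm) [2.4 4.1]
```

```bash
python3 -m jog '[[0.001,0,0.006,0,1],[0,0,0,0,1]]' 60|grep -v rot;python3 -m jog '[[0,0,0.004,0,1],[0,0,0,0,1]]' 60|grep -v rot;python3 -m jog '[[0,0,0.004,0,1],[0,0,0,0,1]]' 60|grep -v rot; python3 -c "
from ov import *
ov(20.4,[-.071,.0089],'ov37')"
```

```text
clock: 62.2
tool_pos: [0.4786, -0.1824, 0.0764]
contact_force: [-1.4, -0.2, -4.4]
opening: 0.229
clock: 62.4
tool_pos: [0.4786, -0.1825, 0.0725]
contact_force: [-0.5, 0.2, -3.9]
opening: 0.226
clock: 62.6
tool_pos: [0.4786, -0.1826, 0.0685]
contact_force: [-0.5, 0.5, -4.8]
opening: 0.229
t 62.6 tcp [ 0.4786 -0.1826  0.0685] F [-0.5  0.5 -4.8] M [-0.02  0.16  0.04] op 0.229 xax 95.3 zax [-0.002 -0.007 -1.   ]
nut in wrench frame (mm) [2.9 3.4]
```

```bash
python3 -m jog '[[0,0,0.003,0,1],[0,0,0,0,1]]' 60|grep -v rot;python3 -m jog '[[0,0,0.002,0,1],[0,0,0,0,1]]' 60|grep -v rot;python3 -m jog '[[0,0,0.001,0,1],[0,0,0,0,1]]' 60|grep -v rot
```

```text
clock: 62.85
tool_pos: [0.4788, -0.1826, 0.0656]
contact_force: [0.4, 0.2, -4.1]
opening: 0.231
clock: 63.05
tool_pos: [0.479, -0.1825, 0.0639]
contact_force: [-0.2, -0.2, -3.7]
opening: 0.232
clock: 63.25
tool_pos: [0.479, -0.1825, 0.0633]
contact_force: [-1.3, 0.4, -0.0]
opening: 0.234
```

```bash
python3 -m jog '[[0.0015,-0.0004,0,0,1],[0,0,0,0,1]]' 60|grep -v rot;python3 -m jog '[[0.001,-0.0003,0,0,1],[0,0,0,0,1]]' 60|grep -v rot;python3 -m jog '[[0.001,-0.0003,0,0,1],[0,0,0,0,1]]' 60|grep -v rot
```

```text
clock: 63.45
tool_pos: [0.479, -0.1816, 0.0633]
contact_force: [-0.4, -2.3, 0.4]
opening: 0.226
clock: 63.65
tool_pos: [0.4787, -0.1804, 0.0633]
contact_force: [0.2, -3.4, 2.3]
opening: 0.23
clock: 63.85
tool_pos: [0.4782, -0.1792, 0.0632]
contact_force: [0.9, -3.5, 2.9]
opening: 0.232
```

```bash
python3 -m jog '[[0,0,0,0,0.65],[0,0,0,0,0.62],[0,0,0,0,0.62],[0,0,-0.03,0,0.62],[0,0,-0.04,0,0.62],[0,-0.03,-0.04,0,0.62],[0,-0.03,-0.03,0,0.62],[0,0,0,0,0.62],[0,0,0,0,0.62]]' |grep -v rot;python3 - <<'E'
from h import *
s=st();c=cal("wrist");im=r.snapshot("wrist");np.save("pics/w38.npy",im);save(im,"w38",None,1.4);save(im,"w38z",(230,150,330,250),6)
import pickle;pickle.dump(c,open("pics/w38.pkl","wb"));print(s["q"].round(2))
E
```

```text
clock: 64.75
tool_pos: [0.418, -0.184, 0.2031]
contact_force: [-0.3, -0.7, 0.2]
opening: 0.38
t 64.75 tcp [ 0.418  -0.184   0.2031] F [-0.3 -0.7  0.2] M [ 0.02 -0.01  0.02] op 0.38 xax 95.3 zax [-0.    -0.008 -1.   ]
[ 1.05  0.77 -1.31  2.02  0.88  1.08  0.98]
```

```bash
python3 - <<'E'
from place import *
import pickle
c=pickle.load(open("pics/w38.pkl","rb"));im=np.load("pics/w38.npy");save(im,"w38h",(235,235,335,315),7)
m=np.array([.4782,-.1792])-rm(20.4)@[-.071,.0089];print("mouth",m,"worm",m+rm(20.4)@[-.03,-.001])
print("img worm",onplane(c,[(391/1.4,400/1.4)],.1135),"nut",onplane(c,[(403/1.4,428/1.4)],.109))
h=onplane(c,[(391/1.4,181/1.4),(391/1.4,340/1.4)],.110)[:,:2];d=h[0]-h[1];print("handle ang",np.degrees(np.arctan2(d[1],d[0])),"yaw",np.degrees(np.arctan2(d[1],d[0]))-165)
E
```

```text
mouth [ 0.54784931 -0.16279319] worm [ 0.52007942 -0.17418764]
img worm [[ 0.51909913 -0.1744857   0.1135    ]] nut [[ 0.54707234 -0.16231214  0.109     ]]
handle ang -174.6527772924238 yaw -339.6527772924238
```

```bash
python3 -m jog '[[0,0,0,0.0231,1],[0,0,0,0.0231,1],[0,0,0,0.0231,1],[0,0,0,0.0231,1],[0,0,0,0.0231,1],[0,0,0,0.0231,1],[0,0,0,0.0231,1],[0,0,0,0.0231,1],[0,0,0,0.0231,1],[0,0,0,0,1],[0,0,0,0,1]]' 30|grep -v rot;python3 - <<'E'
from go import go
from h import *
print(r.get_state()["q"].round(2));go(.5081,-.1786,.085,20.4)
E
```

```text
clock: 65.9
tool_pos: [0.4183, -0.1833, 0.2022]
contact_force: [-0.3, 0.4, 0.0]
opening: 0.007
[ 0.91  0.62 -0.97  2.03  0.69  0.86 -0.09]
t 65.9 tcp [ 0.4183 -0.1833  0.2022] F [-0.3  0.4  0. ] M [-0.04  0.04 -0.03] op 0.007 xax 20.7 zax [-0.002 -0.006 -1.   ]
yaw total turns 0.0008 (0.3 deg, 1 rows)
after yaw: dx 0.0858 dy 0.0269 dz 0.1172 dist 0.090
```

```bash
python3 -m jog '[[0.029,0.009,0.02,0,1],[0.029,0.009,0.02,0,1],[0.028,0.009,0.03,0,1],[0,0,0.03,0,1],[0,0,0.014,0,1],[0,0,0,0,1],[0,0,0,0,1]]' 30|grep -v rot;python3 - <<'E'
from go import go
from h import *
go(.5081,-.1786,.0758,20.4)
im=r.snapshot("wrist");save(im,"w39")
E
```

```text
clock: 66.6
tool_pos: [0.5078, -0.1796, 0.0894]
contact_force: [0.9, -0.3, 0.8]
opening: 0.006
t 66.6 tcp [ 0.5078 -0.1796  0.0894] F [ 0.9 -0.3  0.8] M [-0.08 -0.    0.02] op 0.006 xax 20.5 zax [-0.001 -0.007 -1.   ]
yaw total turns 0.0003 (0.1 deg, 1 rows)
after yaw: dx 0.0006 dy -0.0009 dz 0.0136 dist 0.001
```

```bash
python3 -m jog '[[0,-0.001,0.01,0,1],[0,0,0.002,0,1],[0,0,0,0,1]]' 30|grep -v rot;python3 -m jog '[[0,0,0.001,0,1],[0,0,0,0,1]]'|grep -v rot;python3 -m jog '[[0,0,0.001,0,1],[0,0,0,0,1]]'|grep -v rot;
```

```text
clock: 66.95
tool_pos: [0.5073, -0.1791, 0.0769]
contact_force: [-0.1, -0.2, 0.3]
opening: 0.009
clock: 67.15
tool_pos: [0.5077, -0.1789, 0.076]
contact_force: [-1.0, 0.4, -1.1]
opening: 0.005
clock: 67.35
tool_pos: [0.5076, -0.1789, 0.0749]
contact_force: [0.5, -0.1, -0.8]
opening: 0.004
```

```bash
python3 -m jog '[[0,0,0.001,0,1],[0,0,0,0,1]]' 30|grep -v rot;python3 -m jog '[[0,0,0.0007,0,1],[0,0,0,0,1]]'|grep -v rot
```

```text
clock: 67.55
tool_pos: [0.5077, -0.1789, 0.0741]
contact_force: [-0.1, -0.6, 2.7]
opening: 0.008
clock: 67.75
tool_pos: [0.5077, -0.1789, 0.074]
contact_force: [-1.6, -1.3, 8.5]
opening: 0.004
```

```bash
python3 -m jog '[[0.003,0,0,0,1],[0.003,0,0,0,1],[0.003,0,0,0,1],[0,0,0,0,1]]' 30|grep -v rot;python3 -m jog '[[0.003,0,0,0,1],[0.003,0,0,0,1],[0.003,0,0,0,1],[0,0,0,0,1]]'|grep -v rot;python3 -m jog '[[0.003,0,0,0,1],[0.003,0,0,0,1],[0.002,0,0,0,1],[0,0,0,0,1]]'|grep -v rot
python3 - <<'E'
from h import *
im=r.snapshot("wrist");save(im,"w40",(180,150,420,290),3.3)
E
```

```text
clock: 68.15
tool_pos: [0.5074, -0.1792, 0.0738]
contact_force: [-19.4, -2.9, 26.8]
opening: 0.007
clock: 68.55
tool_pos: [0.5108, -0.1783, 0.0738]
contact_force: [-27.5, -6.5, 38.0]
opening: 0.004
clock: 68.95
tool_pos: [0.5132, -0.1776, 0.074]
contact_force: [-28.4, -5.3, 48.4]
opening: 0.008
```

```bash
python3 -m jog '[[0,0,-0.02,0,1],[-0.02,0,-0.015,0,1],[-0.01,0.0,0,0,1],[0,0,0,0,1],[0,0,0,0,1]]' 30|grep -v rot
python3 - <<'E'
from h import *
st();c=cal("wrist");im=r.snapshot("wrist");save(im,"w41",(200,150,440,290),3.3)
import pickle;pickle.dump(c,open("pics/w41.pkl","wb"))
E
```

```text
clock: 69.5
tool_pos: [0.5037, -0.1801, 0.1074]
contact_force: [-0.1, 0.6, -0.5]
opening: 0.005
t 69.5 tcp [ 0.5037 -0.1801  0.1074] F [-0.1  0.6 -0.5] M [-0.07  0.05 -0.05] op 0.005 xax 20.4 zax [-0.002 -0.007 -1.   ]
```

```bash
python3 - <<'E'
from place import *
import pickle
from go import go
c=pickle.load(open("pics/w41.pkl","rb"))
w=onplane(c,[(200+369/3.3,150+281/3.3)],.113)[0];n=onplane(c,[(200+512/3.3,150+268/3.3)],.109)[0];print("worm",w,"nut",n, rm(20.4).T@(n-w)[:2])
t=w[:2]+rm(20.4)@[-.0055,0];go(t[0],t[1],.080,20.4)
E
```

```text
worm [ 0.52337642 -0.17314918  0.113     ] nut [ 0.5504437  -0.16199036  0.109     ] [0.02925933 0.00102407]
t 69.55 tcp [ 0.5041 -0.1798  0.1074] F [ 1.2 -0.3 -0.1] M [-0.08 -0.02 -0.02] op 0.004 xax 20.4 zax [-0.001 -0.006 -1.   ]
yaw total turns 0.0001 (0.0 deg, 1 rows)
after yaw: dx 0.0149 dy 0.0005 dz 0.0274 dist 0.015
```

```bash
python3 -m jog '[[0.015,0.0005,0.01,0,1],[0,0,0.017,0,1],[0,0,0.003,0,1],[0,0,0,0,1]]' 30|grep -v rot;python3 -m jog '[[0,0,0.0015,0,1],[0,0,0,0,1]]'|grep -v rot;python3 -m jog '[[0,0,0.001,0,1],[0,0,0,0,1]]'|grep -v rot
```

```text
clock: 69.95
tool_pos: [0.5185, -0.1746, 0.0771]
contact_force: [-0.9, -0.6, -0.3]
opening: 0.006
clock: 70.15
tool_pos: [0.5183, -0.1755, 0.0768]
contact_force: [-0.5, -0.0, -0.6]
opening: 0.003
clock: 70.35
tool_pos: [0.5183, -0.1756, 0.076]
contact_force: [0.8, 0.3, -0.3]
opening: 0.004
```

```bash
python3 -m jog '[[0,0,0.001,0,1],[0,0,0,0,1]]' 30|grep -v rot;python3 -m jog '[[0,0,0.0007,0,1],[0,0,0,0,1]]'|grep -v rot
```

```text
clock: 70.55
tool_pos: [0.5184, -0.1757, 0.0757]
contact_force: [-1.4, 0.8, 6.7]
opening: 0.006
clock: 70.75
tool_pos: [0.5185, -0.1756, 0.0756]
contact_force: [-2.3, 0.2, 11.9]
opening: 0.003
```

```bash
python3 -m jog '[[0.002,0,-0.0002,0,1],[0.002,0,0,0,1],[0.002,0,0,0,1],[0.002,0,0,0,1],[0.002,0,0,0,1],[0.002,0,0,0,1]]' 30|grep -v rot; python3 -m jog '[[0,0,-0.01,0,1],[-0.012,0,-0.01,0,1],[-0.02,0,-0.01,0,1],[0,0,0,0,1]]' 30|grep -v rot
python3 - <<'E'
from h import *
st();im=r.snapshot("wrist");save(im,"w42",(200,150,440,290),3.3)
E
```

```text
clock: 71.35
tool_pos: [0.5291, -0.1719, 0.0755]
contact_force: [-2.8, -1.6, 11.6]
opening: 0.004
clock: 71.75
tool_pos: [0.4966, -0.1842, 0.1053]
contact_force: [1.5, -0.6, 0.3]
opening: 0.006
t 71.75 tcp [ 0.4966 -0.1842  0.1053] F [ 1.5 -0.6  0.3] M [-0.13 -0.02 -0.02] op 0.006 xax 20.3 zax [-0.003 -0.009 -1.   ]
```

```bash
python3 -m jog '[[0.0205,0,0.015,0,1],[0,0,0.012,0,1],[0,0,0,0,1],[0,0,0.003,0,1],[0,0,0,0,1]]' 30|grep -v rot; python3 -m jog '[[0.002,0,0,0,1],[0.002,0,0,0,1],[0.002,0,0,0,1],[0.002,0,0,0,1],[0.002,0,0,0,1],[0.0015,0,0,0,1],[0,0,-0.005,0,1],[-0.0115,0,0,0,1],[0,0,0.004,0,1],[0,0,0.001,0,1],[0,0,0,0,1]]' 30|grep -v rot
```

```text
clock: 72.3
tool_pos: [0.5191, -0.1747, 0.0755]
contact_force: [-1.1, 0.3, 11.7]
opening: 0.006
clock: 73.4
tool_pos: [0.5166, -0.1767, 0.0752]
contact_force: [-5.4, -1.7, 18.6]
opening: 0.004
```

```bash
python3 -m jog '[[0,0,-0.002,0,1],[0.002,-0.0005,0,0,1],[0,0,0.0015,0,1],[0,0,0,0,1]]' 30|grep -v rot; python3 -m jog '[[0.002,0,0,0,1],[0.002,0,0,0,1],[0.002,0,0,0,1],[0.002,0,0,0,1],[0.002,0,0,0,1],[0.0015,0,0,0,1],[0,0,0,0,1]]'|grep -v rot;  python3 -m jog '[[0,0,-0.01,0,1],[-0.012,0,-0.01,0,1],[-0.02,0,-0.01,0,1],[0,0,0,0,1]]' 30|grep -v rot
python3 - <<'E'
from h import *
st();im=r.snapshot("wrist");save(im,"w43",(200,150,440,290),3.3)
E
```

```text
clock: 73.8
tool_pos: [0.5207, -0.1743, 0.0755]
contact_force: [-2.7, 0.2, 11.9]
opening: 0.005
clock: 74.5
tool_pos: [0.5314, -0.1705, 0.0755]
contact_force: [-3.5, -0.9, 13.1]
opening: 0.004
clock: 74.9
tool_pos: [0.4982, -0.1829, 0.1053]
contact_force: [0.2, -0.8, 0.2]
opening: 0.007
t 74.9 tcp [ 0.4982 -0.1829  0.1053] F [ 0.2 -0.8  0.2] M [-0.07 -0.02 -0.04] op 0.007 xax 20.4 zax [-0.003 -0.009 -1.   ]
```

```bash
python3 -m jog '[[0.0225,0,0.015,0,1],[0,0,0.012,0,1],[0,0,0,0,1],[0,0,0.003,0,1],[0,0,0,0,1]]' 30|grep -v rot; python3 -m jog '[[0.003,0,0,0,1],[0.003,0,0,0,1],[0.003,0,0,0,1],[0.003,0,0,0,1],[0,0,0,0,1],[0,0,-0.005,0,1],[-0.0055,0,0,0,1],[-0.0055,0,0,0,1],[0,0,0.004,0,1],[0,0,0.001,0,1],[0,0,0,0,1]]' 30|grep -v rot;  python3 -m jog '[[0.003,0,0,0,1],[0.003,0,0,0,1],[0.003,0,0,0,1],[0.003,0,0,0,1],[0,0,0,0,1]]'|grep -v rot
```

```text
clock: 75.45
tool_pos: [0.5219, -0.1731, 0.0757]
contact_force: [-0.6, 1.9, 7.3]
opening: 0.005
clock: 76.55
tool_pos: [0.523, -0.1737, 0.0755]
contact_force: [-2.5, -1.3, 11.8]
opening: 0.002
clock: 77.05
tool_pos: [0.5348, -0.1694, 0.0752]
contact_force: [-0.8, -1.0, 7.9]
opening: 0.005
```

```bash
python3 -m jog '[[0,0,-0.006,0,1],[-0.0075,0,0,0,1],[-0.0075,0,0,0,1],[0,0,0.004,0,1],[0,0,0.0015,0,1],[0,0,0,0,1]]' 30|grep -v rot;  python3 -m jog '[[0.003,0,0,0,1],[0.003,0,0,0,1],[0.003,0,0,0,1],[0.003,0,0,0,1],[0,0,0,0,1]]'|grep -v rot;  python3 -m jog '[[0,0,-0.01,0,1],[-0.013,0,-0.01,0,1],[-0.02,0,-0.01,0,1],[0,0,0,0,1]]' 30|grep -v rot
python3 - <<'E'
from h import *
st();im=r.snapshot("wrist");save(im,"w44",(200,150,440,290),3.3)
E
```

```text
clock: 77.65
tool_pos: [0.5199, -0.1746, 0.0756]
contact_force: [-2.9, -1.4, 9.1]
opening: 0.006
clock: 78.15
tool_pos: [0.5311, -0.1703, 0.0756]
contact_force: [-2.7, -1.1, 9.9]
opening: 0.0
clock: 78.55
tool_pos: [0.4979, -0.1831, 0.1062]
contact_force: [1.2, -0.4, 0.8]
opening: 0.005
t 78.55 tcp [ 0.4979 -0.1831  0.1062] F [ 1.2 -0.4  0.8] M [-0.04  0.05 -0.01] op 0.005 xax 20.4 zax [-0.003 -0.009 -1.   ]
```

```bash
python3 -m jog '[[0.0225,0,0.015,0,1],[0,0,0.012,0,1],[0,0,0.0015,0,1],[0,0,0.0025,0,1],[0,0,0,0,1]]' 30|grep -v rot; python3 -m jog '[[0.003,0,0,0,1],[0.003,0,0,0,1],[0.003,0,0,0,1],[0.003,0,0,0,1],[0,0,0,0,1]]'|grep -v rot;  python3 -m jog '[[0,0,-0.006,0,1],[-0.006,0,0,0,1],[-0.006,0,0,0,1],[0,0,0.004,0,1],[0,0,0.002,0,1],[0,0,0,0,1]]' 30|grep -v rot;  python3 -m jog '[[0.003,0,0,0,1],[0.003,0,0,0,1],[0.003,0,0,0,1],[0.003,0,0,0,1],[0,0,0,0,1]]'|grep -v rot
```

```text
clock: 79.1
tool_pos: [0.5224, -0.1727, 0.0756]
contact_force: [-0.8, 2.3, 8.3]
opening: 0.008
clock: 79.6
tool_pos: [0.5314, -0.1693, 0.0755]
contact_force: [-4.9, 1.7, 13.2]
opening: 0.005
clock: 80.2
tool_pos: [0.5216, -0.1743, 0.0754]
contact_force: [-3.7, -1.5, 14.7]
opening: 0.002
clock: 80.7
tool_pos: [0.5313, -0.1705, 0.0753]
contact_force: [-6.8, -1.5, 19.3]
opening: 0.007
```

```bash
python3 -m jog '[[0,0,-0.006,0,1],[-0.006,0,0,0,1],[-0.006,0,0,0,1],[0,0,0.004,0,1],[0,0,0.0015,0,1],[0,0,0,0,1]]' 30|grep -v rot;  python3 -m jog '[[0.003,0,0,0,1],[0.003,0,0,0,1],[0.003,0,0,0,1],[0.003,0,0,0,1],[0,0,0,0,1]]'|grep -v rot;  python3 -m jog '[[0,0,-0.01,0,1],[-0.013,0,-0.01,0,1],[-0.02,0,-0.01,0,1],[0,0,0,0,1]]' 30|grep -v rot
python3 - <<'E'
from h import *
st();im=r.snapshot("wrist");save(im,"w45",(200,150,440,290),3.3);np.save("pics/w45.npy",im)
E
```

```text
clock: 81.3
tool_pos: [0.5207, -0.1743, 0.0755]
contact_force: [-6.1, -1.3, 15.4]
opening: 0.003
clock: 81.8
tool_pos: [0.5303, -0.1708, 0.0753]
contact_force: [-8.3, -1.2, 17.8]
opening: 0.004
clock: 82.2
tool_pos: [0.4994, -0.1826, 0.1053]
contact_force: [-0.1, -0.1, 0.5]
opening: 0.005
t 82.2 tcp [ 0.4994 -0.1826  0.1053] F [-0.1 -0.1  0.5] M [-0.13  0.02 -0.01] op 0.005 xax 20.4 zax [-0.003 -0.009 -1.   ]
```

```bash
python3 -m jog '[[0.0215,0,0.015,0,1],[0,0,0.012,0,1],[0,0,0.0015,0,1],[0,0,0.0015,0,1],[0,0,0,0,1]]' 30|grep -v rot; python3 -m jog '[[0.003,0,0,0,1],[0.003,0,0,0,1],[0,0,0,0,1]]'|grep -v rot;python3 -m jog '[[0.003,0,0,0,1],[0.003,0,0,0,1],[0,0,0,0,1]]'|grep -v rot;  python3 -m jog '[[0,0,-0.01,0,1],[-0.013,0,-0.01,0,1],[-0.02,0,-0.01,0,1],[0,0,0,0,1],[0,0,0,0,1]]' 30|grep -v rot
python3 - <<'E'
from h import *
c=cal("wrist");st();im=r.snapshot("wrist");save(im,"w46",(260,190,420,270),5);np.save("pics/w46.npy",im)
import pickle;pickle.dump(c,open("pics/w46.pkl","wb"))
E
```

```text
clock: 82.75
tool_pos: [0.5233, -0.1724, 0.0756]
contact_force: [0.8, 0.4, 8.6]
opening: 0.008
clock: 83.05
tool_pos: [0.5258, -0.1716, 0.0754]
contact_force: [-5.5, -0.3, 15.1]
opening: -0.0
clock: 83.35
tool_pos: [0.5305, -0.1698, 0.0754]
contact_force: [-7.1, -0.1, 16.5]
opening: 0.006
clock: 83.85
tool_pos: [0.5021, -0.1812, 0.1049]
contact_force: [0.3, -0.4, 1.0]
opening: 0.006
t 83.85 tcp [ 0.5021 -0.1812  0.1049] F [ 0.3 -0.4  1. ] M [-0.03  0.04  0.03] op 0.006 xax 20.4 zax [-0.001 -0.007 -1.   ]
```

```bash
python3 - <<'E'
from h import *
save(np.load("pics/w46.npy"),"w46f",(0,120,420,290),1.9)
E
python3 - <<'E'
from place import *
import pickle
from go import go
c=pickle.load(open("pics/w46.pkl","rb"))
Z=lambda x,y:(x/1.9,y/1.9+120)
h=onplane(c,[Z(123,100),Z(186,117),Z(468,187)],.110)[:,:2];print(h)
for i,j in((0,2),(1,2),(0,1)):
    d=h[i]-h[j];print("handle",np.degrees(np.arctan2(d[1],d[0]))%360,"yaw",np.degrees(np.arctan2(d[1],d[0]))%360-165)
n=onplane(c,[(260+492/5,190+215/5)],.109)[0];print("nut",n)
phi=20.4
g=n[:2]+rm(phi)@[-.083,.012];print("grip",g)
go(g[0],g[1],.15,95.4)
E
```

```text
[[ 0.36159523 -0.18903591]
 [ 0.38273601 -0.18740514]
 [ 0.47796927 -0.17817968]]
handle 185.32954779733905 yaw 20.329547797339046
handle 185.53310486129448 yaw 20.533104861294476
handle 184.41097914023842 yaw 19.410979140238425
nut [ 0.55034457 -0.16264511  0.109     ]
grip [ 0.4683673 -0.1803292]
t 83.9 tcp [ 0.5026 -0.1807  0.1047] F [ 0.8  0.7 -0.7] M [-0.06  0.03  0.03] op 0.005 xax 20.4 zax [-0.001 -0.007 -1.   ]
yaw total turns -0.2083 (-75.0 deg, 9 rows)
after yaw: dx 0.0036 dy -0.0340 dz -0.0453 dist 0.034
```

```bash
python3 -m jog '[[0,0,-0.03,0,1],[0,0,-0.015,-0.0231,0.5],[0,0,0,-0.0231,0.5],[0,0,0,-0.0231,0.5],[0,0,0,-0.0231,0.5],[0,0,0,-0.0231,0.5],[0,0,0,-0.0231,0.5],[0,0,0,-0.0231,0.5],[0,0,0,-0.0231,0.5],[0,0,0,-0.0231,0.5],[0.0036,-0.034,0,0,0.5],[0,0,0,0,0.5],[0,0,0,0,0.5]]'|grep -v rot; python3 - <<'E'
from go import go
from h import *
print(r.get_state()["q"].round(2));go(.4684,-.1803,.065,95.4)
im=r.snapshot("wrist");save(im,"w47")
E
```

```text
clock: 85.2
tool_pos: [0.4686, -0.1798, 0.1495]
contact_force: [0.5, 0.2, -0.4]
opening: 0.5
[ 0.92  0.87 -1.19  1.96  0.98  1.04  0.93]
t 85.2 tcp [ 0.4686 -0.1798  0.1495] F [ 0.5  0.2 -0.4] M [-0.  -0.1 -0. ] op 0.5 xax 95.3 zax [-0.001 -0.007 -1.   ]
yaw total turns -0.0003 (-0.1 deg, 1 rows)
after yaw: dx -0.0005 dy -0.0002 dz 0.0845 dist 0.001
```

```bash
python3 -m jog '[[-0.0005,0,0.03,0,0.5],[0,0,0.03,0,0.5],[0,0,0.02,0,0.5],[0,0,0.0045,0,0.5],[0,0,0,0,0.5],[0,0,0,0,1],[0,0,0,0,1],[0,0,0,0,1],[0,0,0,0,1]]' 40|grep -v rot
```

```text
clock: 86.15
tool_pos: [0.4689, -0.1797, 0.0661]
contact_force: [-1.3, 2.5, 3.9]
opening: 0.224
```

```bash
python3 -m jog '[[0.0087,-0.0005,0,0.01667,1],[0.0087,-0.0005,0,0.01667,1],[0,0,0,0,1]]' 40; python3 -c "
from h import *
st()"
```

```text
clock: 86.45
tool_pos: [0.4671, -0.1626, 0.066]
eef_rot: [0.747, 0.665, -0.002, 0.003]
contact_force: [0.2, 3.5, 6.2]
opening: 0.23
t 86.45 tcp [ 0.4671 -0.1626  0.066 ] F [0.2 3.5 6.2] M [0.68 0.26 0.08] op 0.23 xax 83.4 zax [ 0.001 -0.007 -1.   ]
```

```bash
python3 -m jog '[[0.0087,-0.0005,0,0.01667,1],[0.0087,-0.0005,0,0.01667,1],[0.0087,-0.0005,0,0.01667,1],[0.0087,-0.0005,0,0.01667,1],[0,0,0,0,1]]' 40; python3 -c "
from h import *
s=st();print(s['q'].round(2))
im=r.snapshot('side');save(im,'d48',(220,80,380,200),5)"
```

```text
clock: 86.95
tool_pos: [0.4741, -0.129, 0.0659]
eef_rot: [0.868, 0.496, -0.002, 0.003]
contact_force: [-2.9, 2.3, 10.0]
opening: 0.232
t 86.95 tcp [ 0.4741 -0.129   0.0659] F [-2.9  2.3 10. ] M [0.43 0.6  0.27] op 0.232 xax 59.4 zax [-0.001 -0.008 -1.   ]
[ 0.72  0.94 -0.98  2.06  1.14  0.84  0.07]
```

```bash
python3 -m jog '[[0.0087,-0.0005,0,0.01667,1],[0.0087,-0.0005,0,0.01667,1],[0.0087,-0.0005,0,0.01667,1],[0.0087,-0.0005,0,0.01667,1],[0,0,0,0,1],[0,0,0,0,1]]' 40; python3 -c "
from place import *
s=st();p=s['tool_pos'][:2]-[.5503,-.1626];print('handle ang',np.degrees(np.arctan2(p[1],p[0])),np.linalg.norm(p))"
```

```text
clock: 87.6
tool_pos: [0.4943, -0.1004, 0.0659]
eef_rot: [0.952, 0.305, -0.001, 0.003]
contact_force: [-4.5, 3.2, 11.3]
opening: 0.229
t 87.6 tcp [ 0.4943 -0.1004  0.0659] F [-4.5  3.2 11.3] M [0.57 0.94 0.2 ] op 0.229 xax 35.5 zax [-0.001 -0.006 -1.   ]
handle ang 132.00326158268405 0.0836754866131782
```

```bash
python3 -m jog '[[0,0,0,0,0.6],[0,0,0,0,0.55],[0,0,0,0,0.55],[0,0,-0.03,0,0.55],[0,-0.03,-0.04,0,0.55],[0,-0.03,-0.02,0,0.55],[0,0,0,0,0.55],[0,0,0,0,0.55],[0,0,0,0,0.55]]'|grep -v rot; python3 - <<'E'
from h import *
c=cal("wrist");s=st();im=r.snapshot("wrist");np.save("pics/w49.npy",im);save(im,"w49",(130,130,430,330),2.6)
import pickle;pickle.dump(c,open("pics/w49.pkl","wb"))
E
```

```text
clock: 88.5
tool_pos: [0.46, -0.0537, 0.1535]
contact_force: [0.4, 0.2, 0.9]
opening: 0.454
t 88.5 tcp [ 0.46   -0.0537  0.1535] F [0.4 0.2 0.9] M [-0.03  0.02  0.  ] op 0.454 xax 35.2 zax [-0.002 -0.008 -1.   ]
```

```bash
python3 - <<'E'
from place import *
import pickle
c=pickle.load(open("pics/w49.pkl","rb"))
Z=lambda x,y:(x/2.6+130,y/2.6+130)
h=onplane(c,[Z(379,47),Z(382,118),Z(390,394)],.110)[:,:2]
for i,j in((0,2),(1,2)):
    d=h[i]-h[j];print("handle",np.degrees(np.arctan2(d[1],d[0]))%360,"yaw",np.degrees(np.arctan2(d[1],d[0]))%360-165)
from go import go
go(.43,-.10,.18,20)
E
```

```text
handle 126.87145555733504 yaw -38.12854444266496
handle 126.73736665103016 yaw -38.26263334896984
t 88.55 tcp [ 0.4599 -0.0536  0.1533] F [-0.4 -0.1 -0.1] M [-0.11 -0.02 -0.02] op 0.447 xax 35.2 zax [-0.003 -0.008 -1.   ]
yaw total turns 0.0421 (15.2 deg, 2 rows)
after yaw: dx -0.0440 dy 0.0334 dz -0.0267 dist 0.055
```

```bash
python3 -m jog '[[0.004,0.044,-0.005,0,0.55],[0.004,0.044,0,0,0.7],[0.003,0.043,0,0,1],[0,0,0,0,1],[0,0,0,0,1]]' 30|grep -v rot; python3 - <<'E'
from h import *
c=cal("wrist");s=st();im=r.snapshot("wrist");np.save("pics/w50.npy",im);save(im,"w50",(200,130,360,250),5)
import pickle;pickle.dump(c,open("pics/w50.pkl","wb"))
E
```

```text
clock: 89.05
tool_pos: [0.5442, -0.1541, 0.1585]
contact_force: [-0.7, 0.2, 0.0]
opening: 0.111
t 89.05 tcp [ 0.5442 -0.1541  0.1585] F [-0.7  0.2  0. ] M [-0.04  0.03  0.  ] op 0.111 xax 35.1 zax [-0.003 -0.006 -1.   ]
```

```bash
python3 - <<'E'
from place import *
from go import go
g=np.array([.5503,-.1626])+rm(-38.2)@[-.083,.012];print(g)
go(g[0],g[1],.066,36.8)
E
```

```text
[ 0.49249478 -0.10184182]
t 89.1 tcp [ 0.5438 -0.1528  0.1589] F [0.6 0.5 0.4] M [-0.01  0.01 -0.04] op 0.069 xax 35.2 zax [-0.003 -0.006 -1.   ]
yaw total turns -0.0043 (-1.6 deg, 1 rows)
after yaw: dx -0.0106 dy -0.0715 dz 0.0929 dist 0.072
```

```bash
python3 -m jog '[[-0.0053,-0.036,0,-0.0043,0.6],[-0.0053,-0.0355,0,0,0.5],[0,0,0.03,0,0.5],[0,0,0.03,0,0.5],[0,0,0.02,0,0.5],[0,0,0.012,0,0.5],[0,0,0,0,0.5],[0,0,0,0,1],[0,0,0,0,1],[0,0,0,0,1],[0,0,0,0,1]]' 40|grep -v rot;python3 -c "
from place import *
s=st();p=s['tool_pos'][:2]-[.5503,-.1626];print('handle ang',np.degrees(np.arctan2(p[1],p[0])),np.linalg.norm(p))"; python3 -m jog '[[0.0022,-0.0001,0,0.0042,1],[0.0022,-0.0001,0,0.0042,1],[0,0,0,0,1],[0,0,0,0,1]]' 40|grep -v rot;python3 -c "
from place import *
s=st();p=s['tool_pos'][:2]-[.5503,-.1626];print('handle ang',np.degrees(np.arctan2(p[1],p[0])),np.linalg.norm(p))"
```

```text
clock: 90.2
tool_pos: [0.4947, -0.1018, 0.0685]
contact_force: [0.2, 0.5, 3.4]
opening: 0.226
t 90.2 tcp [ 0.4947 -0.1018  0.0685] F [0.2 0.5 3.4] M [-0.05 -0.06  0.03] op 0.226 xax 36.8 zax [ 0.001 -0.007 -1.   ]
handle ang 132.4756373597169 0.08238631965974556
clock: 90.6
tool_pos: [0.4961, -0.1006, 0.0683]
contact_force: [-4.0, -2.0, 8.8]
opening: 0.222
t 90.6 tcp [ 0.4961 -0.1006  0.0683] F [-4.  -2.   8.8] M [-0.57  0.89  0.32] op 0.222 xax 33.8 zax [-0.003 -0.011 -1.   ]
handle ang 131.1655849995672 0.08239864336185172
```

```bash
python3 -m jog '[[0,0,0,0,0.6],[0,0,0,0,0.55],[0,0,0,0,0.55],[0,0,-0.03,-0.015,0.55],[0,0,-0.03,-0.016,0.55],[0,0,0,-0.015,1],[0,0,0,0,1],[0,0,0,0,1],[0,0,0,0,1]]' 30|grep -v rot; python3 - <<'E'
from place import *
from go import go
c=cal("wrist");s=st();im=r.snapshot("wrist");np.save("pics/w51.npy",im);save(im,"w51")
w=np.array([.5503,-.1626])+rm(-39.5)@[-.0293,-.001];print(w)
t=w+rm(-39.5)@[.007,0];go(t[0],t[1],.085,50.5);print(s["q"].round(2))
E
```

```text
clock: 91.5
tool_pos: [0.4969, -0.0988, 0.127]
contact_force: [0.9, 0.8, -0.4]
opening: 0.11
t 91.5 tcp [ 0.4969 -0.0988  0.127 ] F [ 0.9  0.8 -0.4] M [-0.05  0.   -0.05] op 0.11 xax 50.3 zax [-0.002 -0.007 -1.   ]
[ 0.52705532 -0.14473453]
t 91.55 tcp [ 0.497  -0.0988  0.1271] F [ 0.4 -0.  -0.1] M [-0.01 -0.04  0.03] op 0.067 xax 50.3 zax [-0.002 -0.007 -1.   ]
yaw total turns -0.0006 (-0.2 deg, 1 rows)
after yaw: dx -0.0163 dy 0.0594 dz 0.0421 dist 0.062
[ 0.69  0.86 -1.05  1.97  0.96  0.93  0.01]
```

```bash
python3 - <<'E'
from place import *
import cv2
c=cal("wrist")
h=onplane(c,[(319,65),(308,103),(274,232)],.110)[:,:2]
for i,j in((0,2),(1,2)):
    d=h[i]-h[j];print("handle",np.degrees(np.arctan2(d[1],d[0]))%360,"yaw",np.degrees(np.arctan2(d[1],d[0]))%360-165)
E
python3 -m jog '[[-0.0055,0.02,0,0,1],[-0.0055,0.02,0,0,1],[-0.0053,0.0195,0.02,0,1],[0,0,0.02,0,1],[0,0,0.008,0,1],[0,0,0,0,1],[0,0,0,0,1]]' 30|grep -v rot; python3 - <<'E'
from place import *
c=cal("wrist");s=st();im=r.snapshot("wrist");save(im,"w52",(200,150,400,290),4)
E
```

```text
handle 126.19562380255314 yaw -38.80437619744686
handle 126.4911936505832 yaw -38.5088063494168
clock: 92.25
tool_pos: [0.533, -0.1488, 0.0805]
contact_force: [0.4, -0.5, 0.4]
opening: 0.004
t 92.25 tcp [ 0.533  -0.1488  0.0805] F [ 0.4 -0.5  0.4] M [-0.02  0.01 -0.03] op 0.004 xax 50.4 zax [-0.001 -0.007 -1.   ]
```

```bash
python3 -m jog '[[0,0,0.0035,0,1],[0,0,0.0015,0,1],[0,0,0,0,1]]' 30|grep -v rot; python3 -m jog '[[0,0,0.0008,0,1],[0,0,0,0,1]]' 30|grep -v rot
```

```text
clock: 92.6
tool_pos: [0.5332, -0.1495, 0.0758]
contact_force: [-1.2, -0.7, 4.4]
opening: 0.006
clock: 92.8
tool_pos: [0.5332, -0.1495, 0.0757]
contact_force: [-2.3, -0.8, 9.5]
opening: 0.001
```

```bash
python3 -m jog '[[0,-0.003,0,0,1],[0,-0.003,0,0,1],[0,-0.003,0,0,1],[0,-0.003,0,0,1],[0,-0.002,0,0,1],[0,0,0,0,1]]' 30|grep -v rot; python3 -m jog '[[0,0,-0.005,0,1],[0,0.007,0,0,1],[0,0.007,0,0,1],[0,0,0.004,0,1],[0,0,0.001,0,1],[0,0,0,0,1]]' 30|grep -v rot;  python3 -m jog '[[0,-0.003,0,0,1],[0,-0.003,0,0,1],[0,-0.003,0,0,1],[0,-0.003,0,0,1],[0,-0.002,0,0,1],[0,0,0,0,1]]' 30|grep -v rot;
```

```text
clock: 93.4
tool_pos: [0.5238, -0.1419, 0.0756]
contact_force: [1.5, -2.8, 7.2]
opening: 0.006
clock: 94.0
tool_pos: [0.5343, -0.1507, 0.0755]
contact_force: [-0.3, -3.3, 12.3]
opening: 0.006
clock: 94.6
tool_pos: [0.5239, -0.1422, 0.0755]
contact_force: [-0.1, -3.6, 13.0]
opening: 0.006
```

```bash
python3 -m jog '[[0,0,-0.03,0,1],[0,0.02,-0.03,0,1],[0,0.02,-0.02,0,1],[0,0,0,0,1],[0,0,0,0,1]]' 30|grep -v rot; python3 - <<'E'
from place import *
import pickle
c=cal("wrist");s=st();im=r.snapshot("wrist");save(im,"w53",(170,60,390,290),3.3);pickle.dump(c,open("pics/w53.pkl","wb"))
E
```

```text
clock: 95.1
tool_pos: [0.5521, -0.1656, 0.1534]
contact_force: [-1.0, -0.1, -0.6]
opening: 0.002
t 95.1 tcp [ 0.5521 -0.1656  0.1534] F [-1.  -0.1 -0.6] M [-0.02  0.03 -0.05] op 0.002 xax 50.3 zax [-0.002 -0.007 -1.   ]
```

```bash
python3 - <<'E'
from place import *
import pickle
from go import go
c=pickle.load(open("pics/w53.pkl","rb"))
w=onplane(c,[(170+366/3.3,60+364/3.3)],.1135)[0,:2];n=onplane(c,[(170+368/3.3,60+481/3.3)],.109)[0,:2]
print("worm",w,"nut",n,rm(-39.5).T@(n-w))
m=w-rm(-39.5)@[-.030,-.001];g=m+rm(-39.5)@[-.072,.0095];print("mouth",m,"grip",g)
s1=onplane(c,[(170+417/3.3,60+168/3.3),(170+455/3.3,60+0/3.3)],.110)[:,:2];print((s1-m)@rm(-39.5))
go(g[0],g[1],.0632,35.5)
E
```

```text
worm [ 0.52692692 -0.14370121] nut [ 0.5505278  -0.16250658] [0.03017271 0.00050133]
mouth [ 0.55071173 -0.16201193] grip [ 0.5011975  -0.10888387]
[[-0.07341339  0.0102819 ]
 [-0.10770049  0.01781282]]
t 95.15 tcp [ 0.5513 -0.1653  0.1528] F [-0.2  0.5  0.4] M [-0.07  0.03  0.03] op 0.004 xax 50.4 zax [-0.004 -0.007 -1.   ]
yaw total turns 0.0414 (14.9 deg, 2 rows)
after yaw: dx -0.0081 dy -0.0751 dz 0.0896 dist 0.075
```

```bash
python3 -m jog '[[0,0,0,0.0207,0.6],[0,0,0,0.0207,0.5],[-0.004,-0.0375,0,0,0.5],[-0.0041,-0.0376,0,0,0.5],[0,0,0.03,0,0.5],[0,0,0.03,0,0.5],[0,0,0.02,0,0.5],[0,0,0.0085,0,0.5],[0,0,0,0,0.5],[0,0,0,0,1],[0,0,0,0,1],[0,0,0,0,1],[0,0,0,0,1]]' 60|grep -v rot; python3 -c "
from h import *
st()"
```

```text
clock: 96.45
tool_pos: [0.503, -0.1099, 0.0661]
contact_force: [0.9, 0.4, 2.3]
opening: 0.229
t 96.45 tcp [ 0.503  -0.1099  0.0661] F [0.9 0.4 2.3] M [-0.08  0.1   0.01] op 0.229 xax 35.4 zax [ 0.    -0.007 -1.   ]
```

```bash
python3 -m jog '[[0,0,-0.005,0,1],[0,0,-0.005,0,1],[0,0,0,0,1]]' 60|grep -v rot; python3 -m jog '[[0,0,-0.01,0,1],[0,0,-0.02,0,1],[0,0,-0.02,0,1],[0,0,-0.02,0,1],[0,0,0,0,1]]' 60|grep -v rot; python3 - <<'E'
from h import *
im=r.snapshot("side");save(im,"d54",(220,60,420,220),4)
from go import go
go(.531,.0867,.05,70.9)
E
```

```text
clock: 96.75
tool_pos: [0.5028, -0.1099, 0.0759]
contact_force: [0.4, 0.4, -3.7]
opening: 0.225
clock: 97.25
tool_pos: [0.5044, -0.1087, 0.1479]
contact_force: [0.6, 0.4, -4.7]
opening: 0.222
t 97.3 tcp [ 0.5034 -0.1092  0.1464] F [ 0.2 -0.4 -4.7] M [ 0.04  0.19 -0.01] op 0.221 xax 35.5 zax [ 0.001 -0.007 -1.   ]
yaw total turns -0.0985 (-35.4 deg, 5 rows)
after yaw: dx 0.1941 dy -0.0381 dz 0.0964 dist 0.198
```

Wrench is off the nut and held, nut free on the closed lid. Carrying it to the bare worktop.

```bash
python3 -m jog '[[0,0,0,-0.0197,1],[0,0,0,-0.0197,1],[0,0,0,-0.0197,1],[0,0,0,-0.0197,1],[0,0,0,-0.0197,1],[0.0277,-0.0054,0,0,1],[0.0277,-0.0054,0,0,1],[0.0277,-0.0054,0,0,1],[0.0277,-0.0054,0,0,1],[0.0277,-0.0054,0,0,1],[0.0277,-0.0054,0,0,1],[0.0277,-0.0054,0,0,1],[0,0,0.03,0,1],[0,0,0.03,0,1],[0,0,0.03,0,1],[0,0,0.03,0,1],[0,0,0.02,0,1],[0,0,0,0,1],[0,0,0,0,1]]' 60|grep -v rot; python3 - <<'E'
from h import *
from go import go
im=r.snapshot("side");save(im,"d55",(230,130,430,290),4)
go(.531,.0867,-.0315,70.9);print(r.get_state()["q"].round(2))
E
```

```text
clock: 99.2
tool_pos: [0.5297, 0.0854, 0.0036]
contact_force: [0.1, 0.2, -4.0]
opening: 0.216
t 99.25 tcp [0.5304 0.0858 0.0044] F [ 0.6 -0.1 -4.1] M [ 0.03  0.16 -0.05] op 0.223 xax 70.9 zax [-0.001 -0.006 -1.   ]
yaw total turns 0.0001 (0.0 deg, 1 rows)
after yaw: dx 0.0010 dy 0.0002 dz 0.0359 dist 0.001
[ 0.27  1.08 -0.94  1.94  1.22  0.86 -0.14]
```

```bash
python3 -m jog '[[0,0,0.02,0,1],[0,0,0.01,0,1],[0,0,0,0,1]]' 60|grep -v rot;python3 -m jog '[[0,0,0.003,0,1],[0,0,0,0,1]]' |grep -v rot;python3 -m jog '[[0,0,0.002,0,1],[0,0,0,0,1]]' |grep -v rot;python3 -m jog '[[0,0,0.001,0,1],[0,0,0,0,1]]' |grep -v rot
```

```text
clock: 99.55
tool_pos: [0.5298, 0.0845, -0.0264]
contact_force: [0.1, -0.8, -4.1]
opening: 0.225
clock: 99.75
tool_pos: [0.5306, 0.0853, -0.0285]
contact_force: [0.2, 0.8, -4.6]
opening: 0.218
clock: 99.95
tool_pos: [0.5306, 0.0853, -0.0307]
contact_force: [0.3, 0.0, -3.6]
opening: 0.225
clock: 100.15
tool_pos: [0.5305, 0.0854, -0.0317]
contact_force: [-0.2, -0.2, -1.5]
opening: 0.222
```

Touching down. Release and lift, then look.

```bash
python3 -m jog '[[0,0,0.0005,0,1],[0,0,0,0,0.65],[0,0,0,0,0.5],[0,0,0,0,0.5],[0,0,-0.03,0,0.5],[0,0,-0.05,0,0.5],[0,0,-0.05,0,0.5],[0,0,-0.05,0,0.5],[0,0,-0.05,0,0.5],[0,0,0,0,0.5],[0,0,0,0,0.5]]'|grep -v rot; python3 - <<'E'
from place import *
st();im=r.snapshot("wrist");save(im,"w56");im=r.snapshot("side");save(im,"d56",(180,80,420,280),3.3)
E
```

```text
clock: 101.25
tool_pos: [0.5309, 0.0866, 0.1983]
contact_force: [-0.6, -0.2, -0.4]
opening: 0.5
t 101.25 tcp [0.5309 0.0866 0.1983] F [-0.6 -0.2 -0.4] M [-0.01  0.01 -0.02] op 0.5 xax 70.9 zax [ 0.001 -0.007 -1.   ]
```

```bash
python3 go.py 0.47 -0.28 0.2 70.9 ; cat go.py
```

```text
t 101.35 tcp [0.5297 0.0857 0.1961] F [-0.6  1.   0.2] M [-0.03 -0.05  0.04] op 0.5 xax 70.9 zax [-0.003 -0.009 -1.   ]
yaw total turns 0.0000 (0.0 deg, 1 rows)
after yaw: dx -0.3651 dy 0.0633 dz -0.0039 dist 0.371
import sys
from h import *
def go(x,y,z,ang=None):
    s=st();m=R.from_quat(s["eef_rot"]).as_matrix()
    a0=np.degrees(np.arctan2(m[1,0],m[0,0]))
    ang=a0 if ang is None else ang
    d=(a0-ang+180)%360-180
    print("yaw total turns %.4f (%.1f deg, %d rows)"%(d/360,d,np.ceil(abs(d)/8.5)))
    a=np.radians(a0-d);D=np.array([x,y])-s["tool_pos"][:2]
    dx=D@[np.cos(a),np.sin(a)];dy=D@[np.sin(a),-np.cos(a)]
    print("after yaw: dx %.4f dy %.4f dz %.4f dist %.3f"%(dx,dy,s["tool_pos"][2]-z,np.hypot(dx,dy)))
if __name__=="__main__": go(*[float(v) for v in sys.argv[1:]])
```

```bash
python3 -m jog '[[-0.04,0.007,0,0,0.5],[-0.04,0.007,0,0,0.5],[-0.04,0.007,0,0,0.5],[-0.04,0.007,0,0,0.5],[-0.04,0.007,0,0,0.5],[-0.04,0.007,0,0,0.5],[-0.04,0.007,0,0,0.5],[-0.04,0.007,0,0,0.5],[-0.045,0.007,0,0,0.5],[0,0,0,0,0.5],[0,0,0,0,0.5]]' 
python3 - <<'E'
from h import *
s=st();print(np.round(s["q"],2));c=r.get_calibration("wrist");
save(r.snapshot("wrist"),"w57",None,1)
print(proj(cal("wrist") if 0 else c,np.array([.524,-.301,.104])))
E
```

```text
clock: 102.45
tool_pos: [0.4693, -0.2793, 0.1982]
eef_rot: [0.815, 0.579, -0.003, 0.001]
contact_force: [0.1, 0.2, 1.0]
opening: 0.502
t 102.45 tcp [ 0.4693 -0.2793  0.1982] F [0.1 0.2 1. ] M [ 0.06  0.03 -0.  ] op 0.502 xax 70.8 zax [-0.004 -0.005 -1.   ]
[ 1.09  0.85 -1.22  1.78  0.88  1.17  0.82]
[[277.08706026 247.42085109]]
```

View pics/w57.png

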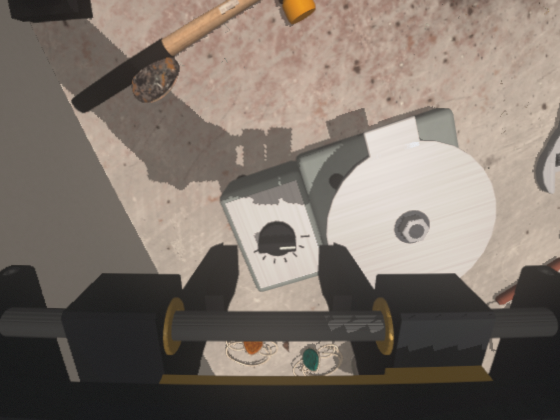

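```bash
python3 - <<'E'
from h import *
im=cv2.imread("pics/w57.png")
cv2.imwrite("pics/d57.png",cv2.resize(im[195:295,215:335],None,fx=6,fy=6,interpolation=cv2.INTER_CUBIC))
E
```

```text
(no output)
```

View pics/d57.png

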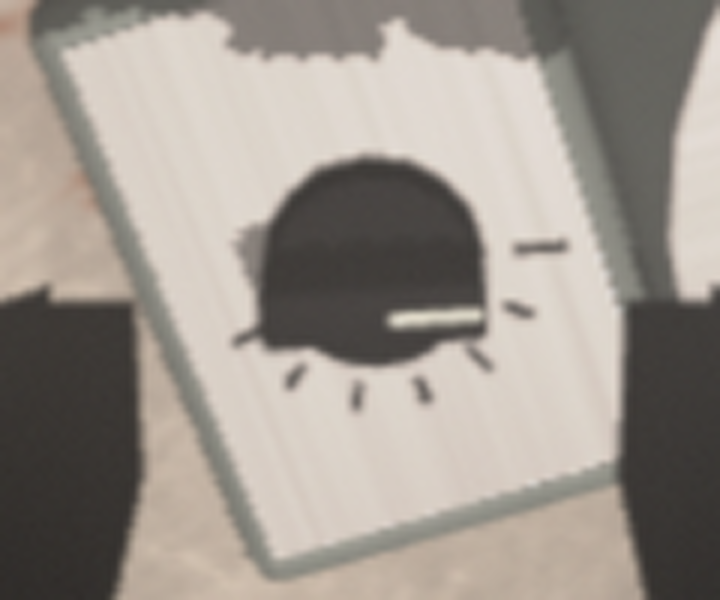

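```bash
python3 - <<'E'
from h import *
c=r.get_calibration("wrist")
f=lambda u,v,z: np.array(onplane(c,(215+u/6-.4,195+v/6-.4),z)).ravel()[:2]
M=[(541,245),(520,310),(480,357),(423,390),(357,397),(297,377),(247,337)]
P=[f(*m,.079) for m in M]
A=np.array([[2*p[0],2*p[1],1] for p in P[1:]]);b=[p@p for p in P[1:]]
x=np.linalg.lstsq(A,b,rcond=None)[0];C=x[:2];print("centre",C,np.sqrt(x[2]+C@C))
for p in P: print(np.degrees(np.arctan2(*(p-C)[::-1])).round(1),np.linalg.norm(p-C).round(4))
a,b=f(388,321,.104),f(484,315,.104);d=b-a
print("line",a,b,np.degrees(np.arctan2(d[1],d[0])),np.linalg.norm(d), "off", a-C)
cen=f(262,328,.104); print("left end",cen, (cen+b)/2)
m=f(541,247,.079);e=f(515,248,.079);g=f(567,243,.079);print(np.degrees(np.arctan2(*(g-e)[::-1])))
E
```

```text
centre [ 0.52550134 -0.29999277] 0.029185171578891035
75.8 0.031
49.5 0.0294
25.1 0.0288
-0.5 0.0292
-25.5 0.0295
-49.5 0.029
-74.4 0.0292
line [ 0.5266926  -0.29760891] [ 0.53096121 -0.28157641] 75.09101829119308 0.01659102860393529 off [0.00119126 0.00238386]
left end [ 0.52092963 -0.31867739] [ 0.52594542 -0.3001269 ]
77.09563334892101
```

```bash
python3 -m jog '[[0,0,0,0.0231,0.6],[0,0,0,0.0231,0.6],[0,0,0,0.0231,0.6],[0,0,0,0.0231,0.6],[0,0,0,0.0231,0.6],[0,0,0,0.0231,0.6],[0,0,0,0.0231,0.6],[0,0,0,0.0231,0.6],[0,0,0,0.0231,0.6],[0,0,0,0.0231,0.6],[0,0,0,0.0075,0.6],[0,0,0,0,0.6]]'
python3 go.py 0.5257 -0.300 0.12 -15; python3 -c "
from plant import r
import numpy as np
print(np.round(r.get_state()['q'],2))"
```

```text
clock: 103.7
tool_pos: [0.471, -0.2765, 0.2]
eef_rot: [0.992, -0.128, -0.0, 0.003]
contact_force: [0.2, 0.1, 0.5]
opening: 0.401
t 103.7 tcp [ 0.471  -0.2765  0.2   ] F [0.2 0.1 0.5] M [-0.05  0.08  0.06] op 0.401 xax -14.7 zax [-0.002 -0.007 -1.   ]
yaw total turns 0.0008 (0.3 deg, 1 rows)
after yaw: dx 0.0589 dy 0.0085 dz 0.0800 dist 0.060
[ 0.93  0.7  -0.85  1.79  0.64  0.95 -0.45]
```

```bash
python3 -m jog '[[0.03,0.004,0,0.0008,0.6],[0.029,0.0045,0,0,0.6],[0,0,0.04,0,0.6],[0,0,0.04,0,0.6],[0,0,0,0,0.6],[0,0,0,0,0.6]]'
python3 go.py 0.5257 -0.300 0.054 -15; python3 - <<'E'
from h import *
c=r.get_calibration("wrist");save(r.snapshot("wrist"),"w58",None,1)
print(np.round(r.get_state()['q'],2), proj(c,np.array([.5257,-.3,.104])))
E
```

```text
clock: 104.3
tool_pos: [0.5255, -0.3016, 0.1204]
eef_rot: [0.991, -0.131, -0.001, 0.003]
contact_force: [0.6, -0.3, -0.4]
opening: 0.398
t 104.3 tcp [ 0.5255 -0.3016  0.1204] F [ 0.6 -0.3 -0.4] M [-0.06  0.06 -0.05] op 0.398 xax -15.1 zax [-0.002 -0.006 -1.   ]
yaw total turns -0.0002 (-0.1 deg, 1 rows)
after yaw: dx -0.0002 dy -0.0016 dz 0.0664 dist 0.002
[ 0.85  0.86 -0.77  1.68  0.74  0.91 -0.48] [[278.95765303 218.8518883 ]]
```

View pics/w58.png

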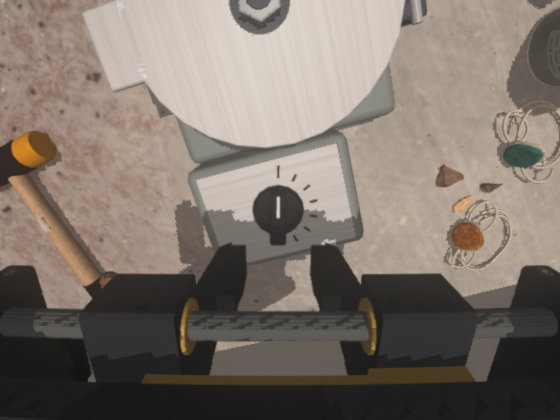

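```bash
python3 -m jog '[[0,-0.0015,0.02,0,0.6],[0,0,0.02,0,0.6],[0,0,0.015,0,0.6],[0,0,0.011,0,0.6],[0,0,0,0,0.6],[0,0,0,0,0.6],[0,0,0,0,0.6]]'
python3 go.py 0.5257 -0.300 0.054 -15
```

```text
clock: 105.05
tool_pos: [0.5265, -0.3021, 0.0552]
eef_rot: [0.991, -0.133, 0.001, 0.004]
contact_force: [-0.2, -0.3, 0.4]
opening: 0.397
t 105.05 tcp [ 0.5265 -0.3021  0.0552] F [-0.2 -0.3  0.4] M [-0.04  0.1  -0.02] op 0.397 xax -15.2 zax [ 0.001 -0.008 -1.   ]
yaw total turns -0.0006 (-0.2 deg, 1 rows)
after yaw: dx -0.0013 dy -0.0018 dz 0.0012 dist 0.002
```

Close gently and see whether the arm gets pushed sideways.

```bash
python3 -m jog '[[-0.0005,-0.0015,0,0,0.8],[0,0,0,0,0.9],[0,0,0,0,1],[0,0,0,0,1],[0,0,0,0,1],[0,0,0,0,1]]' 15
python3 - <<'E'
from h import *
st();save(r.snapshot("wrist"),"w59",None,1)
E
```

```text
clock: 105.65
tool_pos: [0.5258, -0.3004, 0.0545]
eef_rot: [0.991, -0.133, 0.0, 0.004]
contact_force: [0.5, 0.2, 1.8]
opening: 0.135
t 105.65 tcp [ 0.5258 -0.3004  0.0545] F [0.5 0.2 1.8] M [0.01 0.16 0.  ] op 0.135 xax -15.2 zax [-0.001 -0.007 -1.   ]
```

View pics/w59.png

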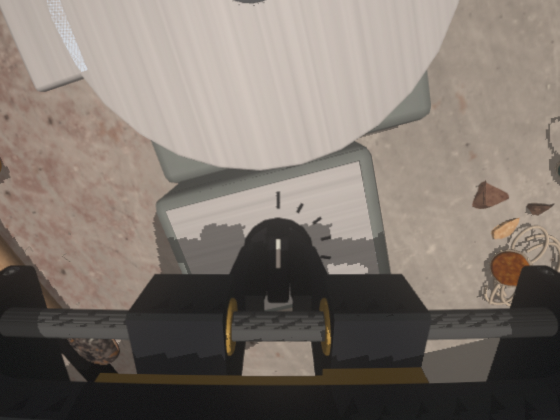

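```bash
python3 -m jog '[[0,0,0,0.015,1],[0,0,0,0.02,1],[0,0,0,0.02,1],[0,0,0,0.02,1],[0,0,0,0.02,1],[0,0,0,0.02,1],[0,0,0,0.02,1],[0,0,0,0.02,1],[0,0,0,0.02,1],[0,0,0,0.02,1],[0,0,0,0.0133,1],[0,0,0,0,1],[0,0,0,0,1],[0,0,0,0,1]]' 20
python3 - <<'E'
from h import *
s=st();print(np.round(s['q'],2));save(r.snapshot("wrist"),"w60",None,1)
E
```

```text
clock: 107.1
tool_pos: [0.5264, -0.3013, 0.0545]
eef_rot: [-0.706, 0.708, -0.003, -0.003]
contact_force: [3.1, -3.9, 1.3]
opening: 0.137
t 107.1 tcp [ 0.5264 -0.3013  0.0545] F [ 3.1 -3.9  1.3] M [-0.7  -0.37 -0.01] op 0.137 xax -90.2 zax [ 0.001 -0.008 -1.   ]
[ 0.65  0.88 -0.37  1.73  0.51  0.62 -1.6 ]
```

View pics/w60.png

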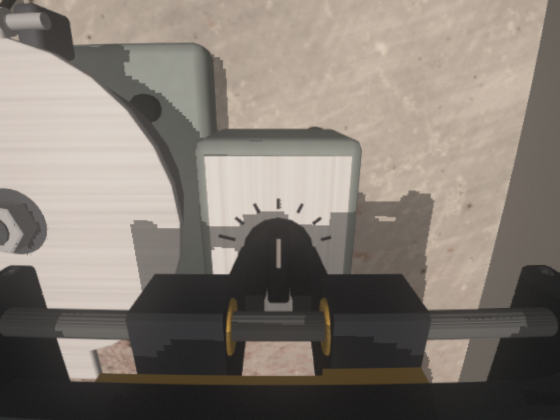

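The bar, with its white line at (278,250), now points at the middle (third) mark at (278,203). The off mark is at (227,238). I'll release and lift.

```bash
python3 -m jog '[[0,0,0,0,0.75],[0,0,0,0,0.72],[0,0,0,0,0.72],[0,0,0,0,0.72],[0,0,-0.02,0,0.72],[0,0,-0.03,0,0.72],[0,0,-0.05,0,0.72],[0,0,-0.05,0,0.72],[0,0,0,0,0.72],[0,0,0,0,0.72]]' 
python3 - <<'E'
from h import *
s=st();im=r.snapshot("wrist");save(im,"w61",None,1);sc=r.snapshot("scene");save(sc,"s36",None,1)
i=cv2.imread("pics/w61.png");cv2.imwrite("pics/d61.png",cv2.resize(i[150:270,210:350],None,fx=5,fy=5,interpolation=cv2.INTER_CUBIC))
E
```

```text
clock: 108.15
tool_pos: [0.526, -0.2994, 0.2052]
eef_rot: [-0.706, 0.708, -0.003, -0.003]
contact_force: [-1.4, 0.1, -1.3]
opening: 0.28
t 108.15 tcp [ 0.526  -0.2994  0.2052] F [-1.4  0.1 -1.3] M [0.04 0.17 0.  ] op 0.28 xax -90.2 zax [ 0.001 -0.008 -1.   ]
```

View pics/w61.png

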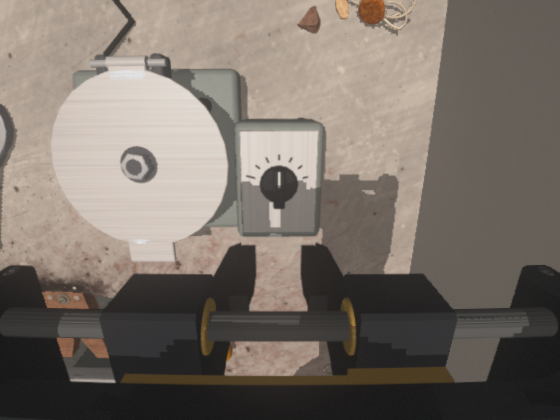

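View pics/d61.png

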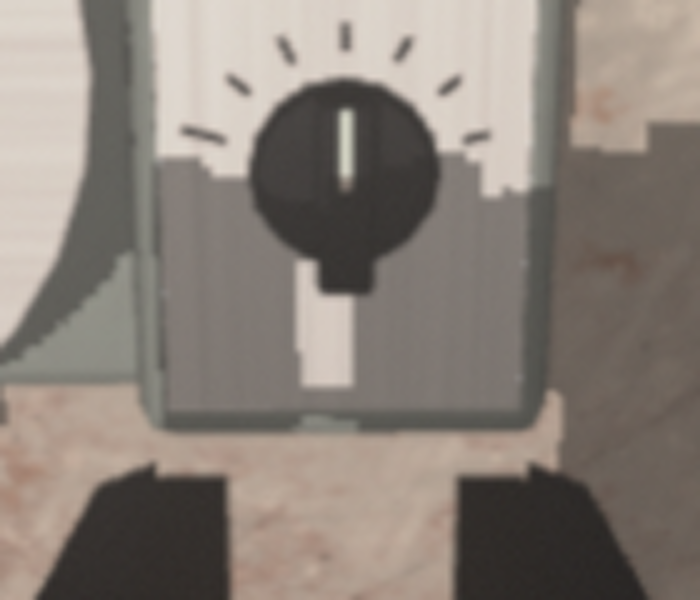

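View pics/s36.png

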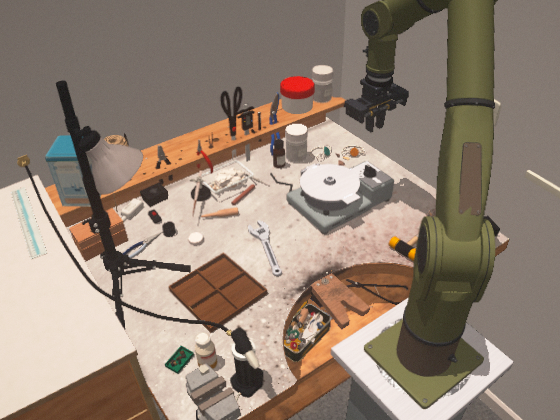

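```bash
python3 -c "
from plant import r
print(r.finish_job())"
```

```text
the job is handed in; nothing more can be done
None
```

The job is done and handed in at about 108 s of the 210 s allowed.

- **Stones and lid:** All four stones are in the bowl, the tray is empty in the last scene picture, and the lid is shut.
- **Nut:** I tightened it only with the wrench, jaws snug on it. The pictures showed about 60° of turn, within about 1°. After that I measured nothing more on the nut.
- **Wrench:** I rolled the worm back two strokes, lifted the wrench off and laid it flat on the bare worktop. It is still there in the last scene picture.
- **Selector:** I turned it 75° clockwise. After release, the last wrist picture shows its white line on the third mark after off.
- **At hand-in:** The gripper was holding nothing, with its tips about 14 cm above the selector.

One disagreement came up: the fingertips end 38 mm short of the reported TCP, so I corrected for that in every move. None of my final checks failed.

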